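# Set up a shaft on V-blocks for marking out

## Task

Set up the shaft on the steel plate for marking out: stand each V-block square on the painted pad of its own colour, with its groove running towards the other pad, and the brass jack upright midway between the pads; then lay the shaft level in both grooves, centred over the jack, with its red end at the blue block. Last, stand the surface gauge upright on the plate behind the shaft, straight behind the jack with the two centres 70 mm apart. Leave the glass jar where it stands.

Things in the scene. Friction and masses are not known exactly. Their poses are not given: they have to be found in the camera images.
- plate: Fixed dark steel plate, 180 x 270 mm, 20 mm thick, flat top 20 mm above the bench. Origin on its top face, exactly midway between the two pads' centres. Its x axis points behind, to its far edge away from the robot (yaw within 0.25 rad of world x); y is along the line of the pads, z up. The top reaches from x = -70 to +110 mm and y = -135 to +135 mm, so the free strip behind the pads is at positive x.
- pad_blue: Blue painted rectangle on the plate's top, 80 mm (plate x) x 60 mm (plate y), no thickness to speak of. Origin at its centre, 85 mm from the plate's origin along plate +y or -y (it varies from start to start); axes parallel to the plate's.
- pad_yellow: Yellow painted rectangle, the same size, 85 mm from the plate's origin on the side opposite the blue one; axes parallel to the plate's.
- block_blue: Loose blue V-block, 60 mm (its x) x 40 mm (its y) x 55 mm high, 0.35 kg or so; origin at the centre of its underside, z up. A 90 degree V groove, 46 mm wide at the top and with its bottom 32 mm above the underside, runs along its y. Starts upright on the bench. It can be gripped across its two 40 mm apart end faces (normal to y), full faces below 32 mm. The block is the same either way round.
- block_yellow: Loose yellow V-block, otherwise the same as the blue one.
- jack: Loose brass jack: round foot 40 mm in diameter and 22 mm high, with a 26 mm head on it, 35 mm high in all, about 0.2 kg. Origin at the centre of its underside, z up. Under the finished shaft it leaves a gap of about 3.6 mm.
- shaft: Loose round aluminium-coloured shaft, 32 mm in diameter, 250 mm long, about 0.35 kg, its last 32 mm painted red at one end (that end face is 125 mm from the origin). Origin on its axis at mid-length; its x axis runs along the shaft towards the red end (y and z turn as it rolls). Starts lying on the bench, pointing roughly away from the robot, its axis 16 mm above the bench. Seated in both V-blocks its axis lies 54.6 mm above the plate's top.
- gauge: Loose surface gauge: round dark base 48 mm in diameter and 16 mm high, black collar 18 mm in diameter from 20 to 28 mm, and a steel post 12 mm in diameter up to 90 mm. About 0.25 kg, most of it in the base. Origin at the centre of its underside, z up. Easily lifted by its post.
- jar: Loose amber glass jar with a steel lid, 56 mm in diameter, 75 mm high; origin at the centre of its underside. Not to be moved or knocked over.
Not all that is in view belongs to the job. What is shaped like the block_yellow but pink or purple is not meant.

How it is judged:
By the outcome, as a careful person would: the job done as asked, in the order asked, and still so for the second after the job is handed in, with the robot touching nothing.
It also fails if it takes over 144 s, if anything falls off the work surface, if the arm or the gripper's body presses on something with over 40 N, if the wrist force passes 120 N, or if a joint passes its speed limit or range.

## Robot

A 6-joint arm with a two-finger parallel gripper is mounted at the origin on the work surface. World frame = base frame: x ahead of the robot, y to its left, z up, the work surface at z = 0. Lengths are in m, angles in rad, forces in N, time in s.
With the tool pointing down it reaches from about 0.3 to 0.775 m from the base axis. Payload 14.6 kg.
Tool frame: the origin (TCP) lies between the finger pads; the fingertips stand 17 mm ahead of it and the grasp point (between the pads) lies 2 mm behind it; z points along the fingers, y is the direction in which the jaws open and shut (so a half turn about z gives the same grasp; the last joint's range is limited). The gripper opens to 94 mm and grips with 3 to 60 N. Pads are 16 mm wide; open, the fingers measure 119 mm over their backs; the gripper's body (75 mm by 177 mm) begins 78 mm behind the grasp point.
Start: joints at [-1.379, 0.3, 1.521, -0, 1.321, -0.067], TCP at [0.141, -0.532, 0.222] pointing down, gripper open.
Joint ranges: [-3.03, 3.03], [-0.79, 2.21], [0.23, 2.52], [-1.04, 4.18], [0, 3.07], [-2.55, 2.55]. Speed limits (rad/s): [2.22, 2.22, 2.57, 3.14, 3.14, 3.14].

## Interface

Orientations are given as a 3x3 rotation matrix whose columns are the frame's x, y, z axes.
In Python, from cell import arm, cams, finder gives the robot as it stands. The module is installed in compiled form; this text tells all that it offers.
- The arm moves only by the tool servo_tool, never from a script. Its argument "plan" is one flat list of numbers, 4 for each row, row after row: the shift along the world's x, y, z in cm, then the turn about the world's z in units of 5 degrees (1.0 is 5 degrees). In form: [tx, ty, tz, roll, tx, ty, tz, roll, ...]. A call has 1 to 5 rows; each row is the pose to reach, as a shift and turn from the pose measured when the call began; what a row does not reach only later rows make up. A row lasts 1/10 s, in which the tool goes at most 50 mm and 8.59 degrees, less where a joint would pass 70% of its speed; a pose out of reach is approached as far as the arm can. A call with a gripper value outside its range is refused whole. "grip" is the opening, from 0 (shut) to 1 (fully open), set as the call begins (left out, the last holds). The fingers move at their own pace and stop on an object; "squeeze" is the grip in N (left out, the last holds). Time passes only in rows, so rows that repeat a pose let the fingers close. It gives the time, the measured TCP pose, the force and the opening at its end, in the units of the state.
- arm.get_obs(): the state, without advancing time (a new reading comes with each control period).
- cams.capture(name): name is "scene" or "top" or "wrist"; returns a dict with "frame" (400x640x3 uint8, red, green, blue), "z_map" (400x640 float32, m along the optical axis (not along the pixel's ray), 0 where there is no reading), "fx", "fy", "cx", "cy" (pixels), "world_from_camera" (4x4, takes a point from camera to world coordinates). Camera axes: x right, y up, looking along -z (the intrinsics and any distortion apply to the point x, -y, -z); pixel columns grow to the right and rows downward; lengths in m; the calibration is good to about 2 mm. A picture is of the moment at which its call begins.
- arm.job_done(): hands the job in, once; it reports no verdict.
Trained networks look in a picture, given as the dict that the camera call returned (one of the last four; its "shot" number tells which), for a name from the list of things; names that differ only in an ending like _2 or _b are one class to them, and where a whole thing is asked for, a point or a joint stands for the part that bears it (a point fixed in the world has none). Each returns a list of dicts, best first, with "p" (0 to 1); they miss things now and then, are a little off and sometimes report something else, mostly with a low value. They report only what shows in the picture. A call takes as long as a camera call. They do not tell look-alikes from the thing itself.
- finder.search_frame(picture, target): "position" ([column, row] as shares, 0 to 1, of the picture: columns of its width, rows of its height, amid what is visible of it).
- finder.trace(picture, target): "region" (400x640 bool, what is visible of it) and "position" ([column, row] as shares, 0 to 1, of the picture: columns of its width, rows of its height, amid what is visible of it).
- finder.pinpoint(picture, target): "position" ([column, row] as shares, 0 to 1, of the picture: columns of its width, rows of its height: a listed point, or the origin of a listed thing).
The state is a dict: "time_s": time; "joints": joint angles; "joint_velocities": joint speeds; "joint_torque": joint torques, N m; "position": TCP position; "orientation": TCP orientation; "force": force on the tool from outside, world axes, zero at the start; "wrist_torque": the same for the moment, N m; "opening": finger opening in m.
Only numpy, scipy, OpenCV 4.12 (cv2) and the standard library are available. Lean on these libraries where they do the work, as an engineer would, in place of code of your own. Each camera call takes 0.05 s, during which the arm holds its last target.

## Working session

There is one attempt and no reset: what is moved stays moved. The work goes in short steps, Python scripts to look and compute and a tool call to move; the robot and the scene stay as the last step left them, time stands still between calls to the robot, and variables do not carry over. Pictures are saved under pics/ and viewed, and the job is handed in when it is done.

Besides the shell and the picture viewer there is one more tool, called after ">>>" in YAML: its name, and indented under it one key for each argument. servo_tool: Moves the arm, as the interface text tells. Its arguments: {"type":"object","properties":{"plan":{"type":"array","items":{"type":"number"}},"grip":{"type":"number"},"squeeze":{"type":"number"}},"required":["plan"]}

```bash
mkdir -p pics; cat > h.py <<'E'
import numpy as np, cv2
from cell import arm, cams, finder
def cap(n,save=None):
    c=cams.capture(n)
    if save: cv2.imwrite('pics/'+save+'.png',c['frame'][:,:,::-1])
    return c
def world(c):
    z=c['z_map']; v,u=np.mgrid[0:400,0:640]
    P=np.stack([(u-c['cx'])/c['fx']*z,-(v-c['cy'])/c['fy']*z,-z],-1)
    M=c['world_from_camera']; return P@M[:3,:3].T+M[:3,3]
E
python3 - <<'E'
from h import *
o=arm.get_obs(); print(o['time_s'],o['position'],o['force'],o['opening'])
for n in ['scene','top','wrist']:
    c=cap(n,n+'0'); print(n,{k:c[k] for k in c if k not in('frame','z_map')})
    np.savez('pics/'+n+'0.npz',**{k:c[k] for k in c})
E
```

```text
0.0 [ 0.14070387 -0.53143621  0.22190088] [-0.2232275   0.03584072 -0.7586447 ] 0.09390681644647642
scene {'fx': 380.78790042102014, 'fy': 380.78790042102014, 'cx': 320.09080728147273, 'cy': 194.10403633449772, 'world_from_camera': array([[ 0.84115196, -0.34271468,  0.418342  ,  0.83405342],
       [ 0.54045206,  0.50501449, -0.6729576 , -0.67658547],
       [ 0.01936368,  0.7921534 ,  0.61001478,  0.59726184],
       [ 0.        ,  0.        ,  0.        ,  1.        ]]), 'shot': 1}
top {'fx': 463.6337266523661, 'fy': 463.6337266523661, 'cx': 313.2801509454844, 'cy': 201.49965157291496, 'world_from_camera': array([[ 0.01124801,  0.9984244 , -0.05497461,  0.33213869],
       [-0.99988261,  0.01180245,  0.0097711 , -0.05907656],
       [ 0.01040454,  0.05485825,  0.99843994,  1.49701847],
       [ 0.        ,  0.        ,  0.        ,  1.        ]]), 'shot': 2}
wrist {'fx': 287.75851074628196, 'fy': 287.75851074628196, 'cx': 313.79748545948604, 'cy': 198.1610955816518, 'world_from_camera': array([[ 0.25570864,  0.93500373,  0.24572568,  0.21258242],
       [-0.96675337,  0.24757478,  0.06398945, -0.51282048],
       [-0.00100511, -0.25391878,  0.96722502,  0.38482979],
       [ 0.        ,  0.        ,  0.        ,  1.        ]]), 'shot': 3}
```

View pics/scene0.png

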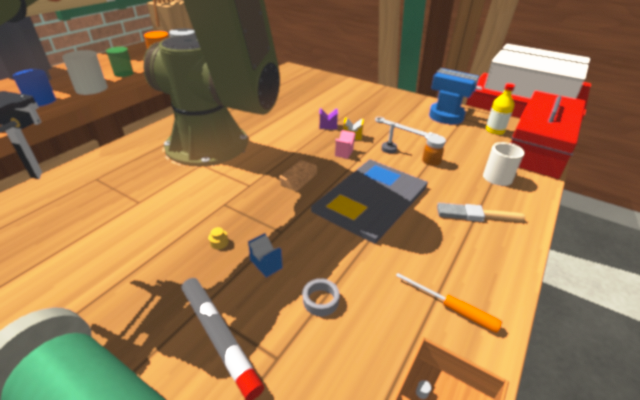

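View pics/top0.png

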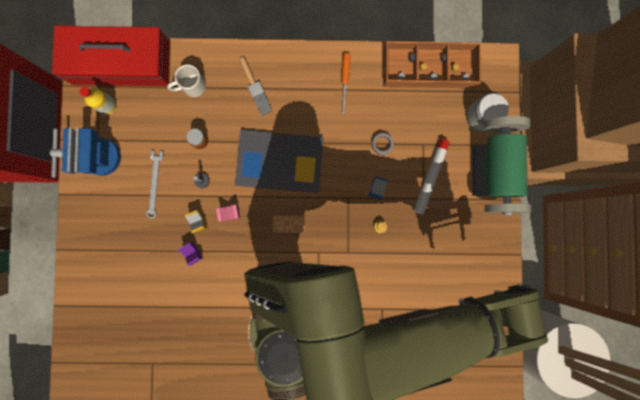

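View pics/wrist0.png

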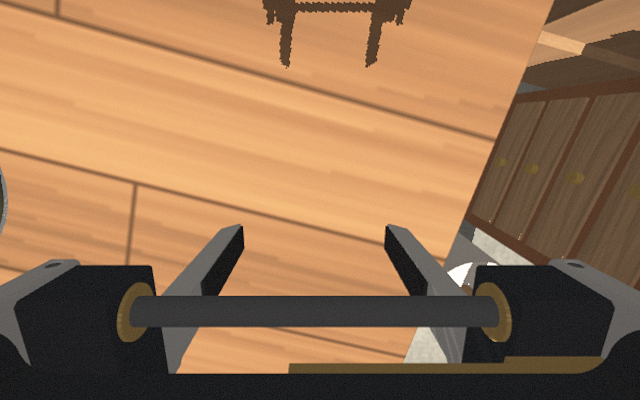

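```bash
python3 - <<'E'
from h import *
s=cv2.imread('pics/scene0.png');t=cv2.imread('pics/top0.png')
a=cv2.resize(s[95:275,200:450],None,fx=3,fy=3,interpolation=3)
cv2.imwrite('pics/cropS.png',a)
b=cv2.resize(t[110:270,140:300],None,fx=3.5,fy=3.5,interpolation=3); cv2.imwrite('pics/cropT.png',b)
b=cv2.resize(t[110:270,300:460],None,fx=3.5,fy=3.5,interpolation=3); cv2.imwrite('pics/cropT2.png',b)
S=cap('scene');T=cap('top')
for n in ['plate','pad_blue','pad_yellow','block_blue','block_yellow','jack','shaft','gauge','jar']:
  for nm,c in(('S',S),('T',T)):
    print(n,nm,[(round(r['p'],2),np.round(np.array(r['position'])*[640,400]).tolist()) for r in finder.pinpoint(c,n)[:3]])
E
```

```text
plate S [(0.71, [366.0, 188.0])]
plate T [(0.6, [274.0, 170.0])]
pad_blue S [(0.79, [381.0, 171.0])]
pad_blue T [(0.88, [253.0, 163.0])]
pad_yellow S [(0.89, [348.0, 209.0]), (0.53, [351.0, 138.0])]
pad_yellow T [(0.68, [306.0, 170.0])]
block_blue S [(0.76, [263.0, 265.0])]
block_blue T []
block_yellow S [(0.91, [342.0, 150.0]), (0.84, [351.0, 137.0]), (0.56, [327.0, 126.0])]
block_yellow T [(0.76, [194.0, 254.0]), (0.67, [231.0, 212.0]), (0.54, [199.0, 221.0])]
jack S [(0.73, [217.0, 242.0])]
jack T [(0.6, [377.0, 224.0]), (0.54, [251.0, 164.0])]
shaft S [(0.56, [219.0, 334.0])]
shaft T [(0.62, [432.0, 173.0])]
gauge S [(0.81, [389.0, 150.0])]
gauge T [(0.54, [202.0, 181.0])]
jar S [(0.83, [428.0, 161.0])]
jar T [(0.69, [200.0, 142.0])]
```

View pics/cropS.png

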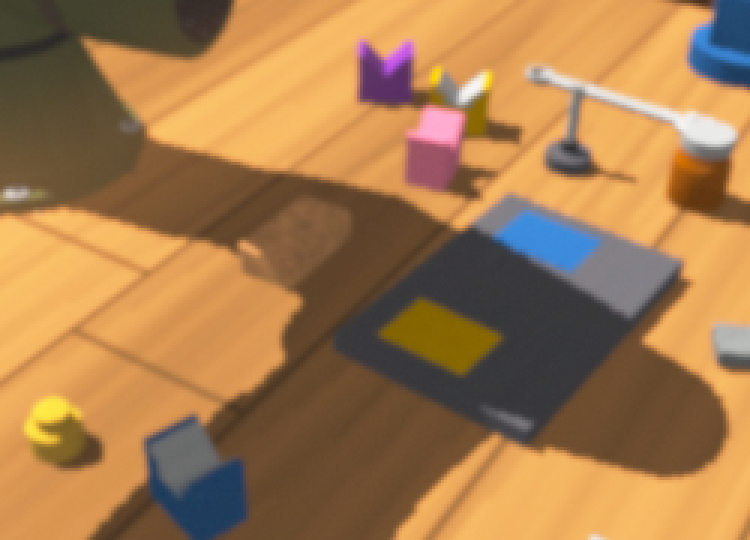

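View pics/cropT.png

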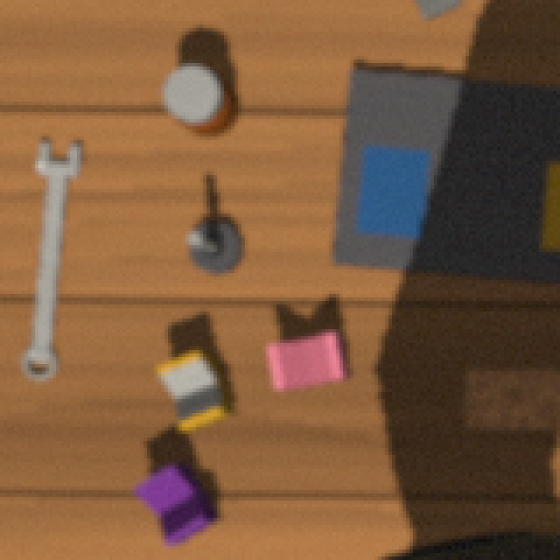

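View pics/cropT2.png

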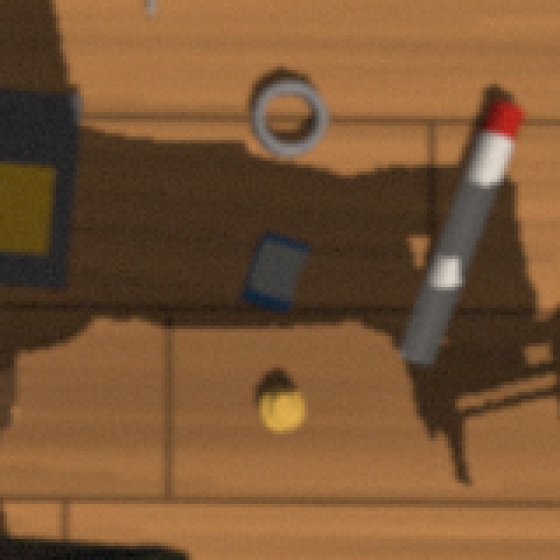

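```bash
python3 - <<'E'
from h import *
T=cap('top');W=world(T);S=cap('scene');WS=world(S)
for n,px,ps in [('padb',(252,165),(381,174)),('pady',(306,170),(347,208)),('bb',(378,188),(265,250)),('by',(195,220),(355,130)),('jack',(380,226),(218,238)),('gauge',(202,180),(389,148)),('jar',(196,136),(433,150))]:
    print(n,W[px[1],px[0]].round(3),WS[ps[1],ps[0]].round(3))
for n in ['shaft','plate','block_blue','pad_blue','pad_yellow','jack']:
  for r in finder.trace(T,n)[:1]:
    m=r['region']&(T['z_map']>0); P=W[m]; 
    if len(P)==0: continue
    rect=cv2.minAreaRect(P[:,:2].astype(np.float32)*1000); print(n,r['p'],len(P),rect,np.percentile(P[:,2],[5,50,95]).round(3))
E
```

```text
padb [0.528 0.124 0.019] [0.526 0.127 0.02 ]
pady [ 0.515 -0.049  0.016] [ 0.521 -0.051  0.021]
bb [ 0.458 -0.278  0.035] [ 0.457 -0.276  0.036]
by [0.35  0.298 0.033] [0.361 0.281 0.034]
jack [ 0.338 -0.285  0.03 ] [ 0.345 -0.296  0.026]
gauge [0.477 0.28  0.028] [0.485 0.268 0.017]
jar [0.609 0.291 0.075] [0.612 0.271 0.053]
shaft 0.79 778 ((500.00079345703125, -453.2870178222656), (33.05347442626953, 251.2226104736328), 69.64153289794922) [0.018 0.028 0.035]
plate 0.87 3924 ((546.0997314453125, 40.96064758300781), (278.8055419921875, 190.68104553222656), 85.76298522949219) [0.013 0.019 0.024]
block_blue 0.61 274 ((459.03057861328125, -278.1364440917969), (40.45890808105469, 59.5694580078125), 73.90579223632812) [0.02  0.045 0.056]
pad_blue 0.97 431 ((530.3954467773438, 122.54461669921875), (57.13645935058594, 79.247802734375), 84.75757598876953) [0.015 0.02  0.026]
pad_yellow 0.88 460 ((517.4225463867188, -45.68818664550781), (59.46031951904297, 80.17684936523438), 85.46326446533203) [0.015 0.02  0.025]
```

>>> servo_tool:
  plan: [4,4,0,0,8,8,0,0,12,12,0,0,16,16,0,0,20,20,0,0]
  grip: 1

```text
time_s: 2.05
position: [0.3186, -0.3533, 0.2226]
orientation: [[0.967, 0.256, 0.0], [0.256, -0.967, -0.0], [0.0, 0.0, -1.0]]
force: [0.6, -0.2, 0.2]
opening: 0.0942
```

>>> servo_tool:
  plan: [4,2,0,0,8,4,0,0,10,5.5,0,0,10,5.5,0,0,10,5.5,0,0]

```text
time_s: 2.55
position: [0.4185, -0.2983, 0.2226]
orientation: [[0.967, 0.257, 0.0], [0.257, -0.967, -0.0], [-0.0, 0.0, -1.0]]
force: [-0.5, 0.2, -0.4]
opening: 0.0937
```

```bash
cat >> h.py <<'E'
def st():
    o=arm.get_obs(); R=o['orientation']; print('t',round(o['time_s'],2),'pos',np.round(o['position'],4),'yaw_y',round(np.degrees(np.arctan2(R[1][1],R[0][1])),2),'zax',np.round(np.array(R)[:,2],3),'F',np.round(o['force'],1),'open',round(o['opening'],4)); return o
def rect(c,n,zlo,zhi,k=0,W=None):
    W=world(c) if W is None else W
    out=[]
    for r in finder.trace(c,n)[:3]:
        m=r['region']&(c['z_map']>0)&(W[...,2]>zlo)&(W[...,2]<zhi)
        P=W[m]
        if len(P)<20: continue
        b=cv2.minAreaRect(P[:,:2].astype(np.float32)*1000)
        print(n,round(r['p'],2),np.round(np.array(r['position'])*[640,400]),len(P),np.round(b[0],1),np.round(b[1],1),round(b[2],2),'z',np.percentile(P[:,2],[5,50,95]).round(4)); out.append((r,P,b))
    return out
E
python3 - <<'E'
from h import *
st(); c=cap('wrist','w1'); rect(c,'block_blue',-.01,.1); rect(c,'block_blue',.05,.062)
rect(c,'jack',-.01,.1);rect(c,'shaft',-.01,.1)
E
```

```text
t 2.55 pos [ 0.4185 -0.2983  0.2226] yaw_y -75.14 zax [ 0. -0. -1.] F [-0.5  0.2 -0.4] open 0.0937
block_blue 0.94 [306. 150.] 1817 [ 454.4 -279.3] [46.1 70.1] 72.45 z [0.0343 0.0482 0.0563]
block_blue 0.94 [306. 150.] 792 [ 459.5 -279.6] [39.8 60. ] 72.38 z [0.0507 0.0551 0.0567]
jack 0.79 [293. 235.] 741 [ 336.8 -288.9] [39.4 37.9] 61.07 z [0.0072 0.0233 0.0364]
shaft 0.96 [458. 136.] 5637 [ 506.4 -461.5] [ 43.4 268.8] 69.65 z [0.0173 0.0302 0.0332]
```

View pics/w1.png

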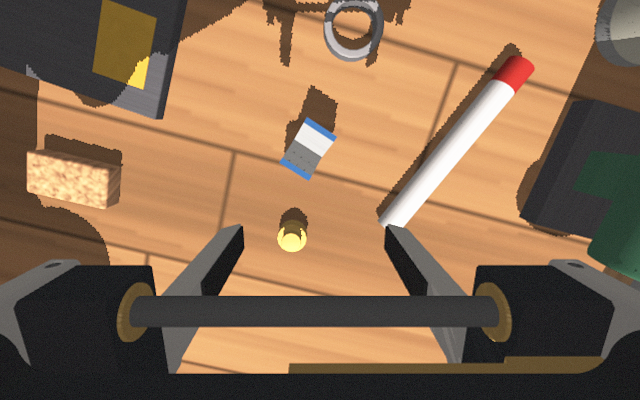

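>>> servo_tool:
  plan: [2,1,0,-1.6,4.1,1.9,0,-3.2,4.1,1.9,0,-4.8,4.1,1.9,0,-6.5,4.1,1.9,0,-6.5]

```text
time_s: 3.3
position: [0.4586, -0.2803, 0.2228]
orientation: [[0.951, -0.308, 0.0], [-0.308, -0.951, -0.001], [0.0, 0.001, -1.0]]
force: [-0.2, -0.5, 0.1]
opening: 0.0941
```

```bash
python3 - <<'E'
from h import *
st(); c=cap('wrist','w2'); rect(c,'block_blue',.05,.062)
rect(c,'pad_yellow',-.01,.1);rect(c,'jack',.03,.045);rect(c,'shaft',-.01,.1)
E
```

```text
t 3.3 pos [ 0.4586 -0.2803  0.2228] yaw_y -107.95 zax [ 0.    -0.001 -1.   ] F [-0.2 -0.5  0.1] open 0.0941
block_blue 0.91 [313. 186.] 723 [ 460.1 -279.7] [39.6 59.7] 72.42 z [0.0506 0.055  0.0566]
pad_yellow 0.63 [129. 194.] 2806 [517.1 -45. ] [63.1 81.1] 85.06 z [0.0203 0.0216 0.0228]
jack 0.64 [345. 260.] 285 [ 336.7 -288.5] [25.5 24.6] 63.37 z [0.0323 0.0355 0.0366]
shaft 0.29 [ 81. 179.] 19318 [543.8  49.1] [295.4 192.3] 85.74 z [0.0175 0.0208 0.022 ]
```

>>> servo_tool:
  plan: [0.1,0.05,-5,0.1,0.1,0.05,-10,0.1,0.1,0.05,-15,0.1,0.1,0.05,-19,0.1,0.1,0.05,-20,0.1]

```text
time_s: 4.05
position: [0.4579, -0.2785, 0.0191]
orientation: [[0.956, -0.293, -0.005], [-0.293, -0.956, 0.003], [-0.006, -0.001, -1.0]]
force: [0.2, -0.1, 0.3]
opening: 0.0943
```

>>> servo_tool:
  plan: [0,0,0,0,0,0,0,0,0,0,0,0,0,0,0,0,0,0,0,0]
  grip: 0.3
  squeeze: 25

```text
time_s: 4.55
position: [0.4583, -0.2788, 0.0202]
orientation: [[0.956, -0.293, -0.004], [-0.293, -0.956, 0.002], [-0.004, -0.001, -1.0]]
force: [-0.4, -0.2, -0.4]
opening: 0.0571
```

```bash
python3 - <<'E'
from h import *
st()
E
```

```text
t 4.55 pos [ 0.4583 -0.2788  0.0202] yaw_y -107.04 zax [-0.004  0.002 -1.   ] F [-0.4 -0.2 -0.4] open 0.0571
```

>>> servo_tool:
  plan: [0.1,-0.1,0,0,0.1,-0.1,0,0,0.1,-0.1,0,0,0.1,-0.1,0,0,0.1,-0.1,0,0]
  grip: 0.3

```text
time_s: 5.05
position: [0.4595, -0.28, 0.0204]
orientation: [[0.956, -0.293, -0.003], [-0.293, -0.956, 0.001], [-0.003, -0.0, -1.0]]
force: [0.5, -0.5, 5.4]
opening: 0.0395
```

```bash
python3 - <<'E'
from h import *
st()
E
```

```text
t 5.05 pos [ 0.4595 -0.28    0.0204] yaw_y -107.05 zax [-0.003  0.001 -1.   ] F [ 0.5 -0.5  5.4] open 0.0395
```

>>> servo_tool:
  plan: [0,0,2,0,0,0,6,0,0,0,10,0,0,0,14,0,0,0,18,0]

```text
time_s: 5.55
position: [0.459, -0.2796, 0.2015]
orientation: [[0.956, -0.293, -0.004], [-0.293, -0.956, 0.002], [-0.005, -0.001, -1.0]]
force: [0.2, 0.1, -3.0]
opening: 0.0399
```

>>> servo_tool:
  plan: [0,4,0,0.6,0,8,0,1.2,0,12,0,1.8,0,16,0,2.5,0,18,0,2.5]

```text
time_s: 6.05
position: [0.4584, -0.097, 0.201]
orientation: [[0.997, -0.075, -0.006], [-0.075, -0.997, 0.002], [-0.006, -0.002, -1.0]]
force: [0.0, -0.5, -3.3]
opening: 0.0399
```

>>> servo_tool:
  plan: [0,2,0,0,0,2,0,0,0,2,0,0,0,2,0,0]

```text
time_s: 6.45
position: [0.4583, -0.0776, 0.2007]
orientation: [[0.997, -0.076, -0.006], [-0.076, -0.997, 0.002], [-0.006, -0.002, -1.0]]
force: [0.6, -0.6, -3.3]
opening: 0.04
```

```bash
python3 - <<'E'
from h import *
st(); c=cap('wrist','w3'); W=world(c)
rect(c,'block_blue',-.1,.5)
for n in['pad_yellow','pad_blue','plate']:rect(c,n,-.01,.1)
st()
E
```

```text
t 6.45 pos [ 0.4583 -0.0776  0.2007] yaw_y -94.36 zax [-0.006  0.002 -1.   ] F [ 0.6 -0.6 -3.3] open 0.04
block_blue 0.87 [316. 245.] 7709 [360.7 -64.2] [ 42.1 260. ] 82.38 z [0.1969 0.2235 0.2362]
pad_yellow 0.94 [285. 137.] 3592 [517.1 -45.6] [60.8 79.4] 85.13 z [0.0203 0.0216 0.0227]
pad_blue 0.87 [137. 137.] 3624 [529.6 123.8] [61.4 80.4] 85.08 z [0.0204 0.0216 0.0228]
plate 0.76 [210.  96.] 30447 [543.7  37.4] [269.9 180.2] 85.68 z [0.0195 0.0208 0.022 ]
t 6.7 pos [ 0.4583 -0.0774  0.2009] yaw_y -94.37 zax [-0.006  0.002 -1.   ] F [-0.3  0.6 -1.9] open 0.04
```

View pics/w3.png

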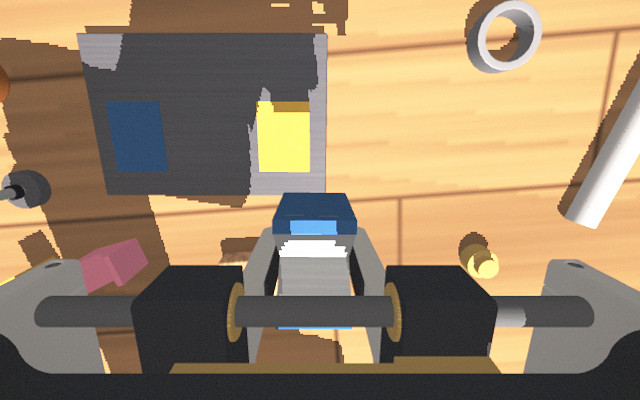

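>>> servo_tool:
  plan: [1.5,4.2,0,0,3,8.4,0,0,4.5,12.6,0,0,6,16.8,0,0,7.15,20.1,0,0]

```text
time_s: 7.2
position: [0.5303, 0.1257, 0.2008]
orientation: [[0.997, -0.076, -0.006], [-0.076, -0.997, 0.002], [-0.006, -0.002, -1.0]]
force: [-0.5, -0.1, -3.0]
opening: 0.0397
```

```bash
python3 - <<'E'
from h import *
st(); c=cap('wrist','w4'); W=world(c)
for n in['pad_yellow','pad_blue','plate']:rect(c,n,-.01,.1)
m=(W[...,2]>.2)&(W[...,2]<.245); cv2.imwrite('pics/m.png',m*255)
E
```

```text
t 7.2 pos [0.5303 0.1257 0.2008] yaw_y -94.34 zax [-0.006  0.002 -1.   ] F [-0.5 -0.1 -3. ] open 0.0397
pad_yellow 0.92 [453. 186.] 3083 [517.3 -45.7] [61.  79.9] 85.89 z [0.0202 0.0215 0.0227]
pad_blue 0.77 [312. 171.] 2094 [545.7 122.4] [62.4 50. ] 84.89 z [0.0203 0.0215 0.0227]
plate 0.88 [396. 144.] 24731 [540.9  32.8] [285.8 188.6] 84.71 z [0.0194 0.0207 0.0219][ WARN:0@3.102] global loadsave.cpp:1063 imwrite_ Unsupported depth image for selected encoder is fallbacked to CV_8U.
```

View pics/w4.png

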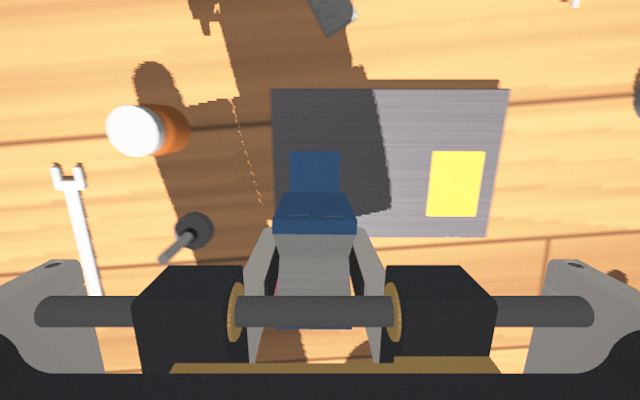

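>>> servo_tool:
  plan: [-0.05,-0.2,-4.5,0,-0.05,-0.2,-9,0,-0.05,-0.2,-13,0,-0.05,-0.2,-14.5,0,-0.05,-0.2,-14.5,0]

```text
time_s: 7.9
position: [0.5279, 0.1202, 0.0534]
orientation: [[0.997, -0.077, -0.011], [-0.077, -0.997, 0.001], [-0.011, -0.0, -1.0]]
force: [0.8, 0.4, -2.9]
opening: 0.0399
```

```bash
python3 - <<'E'
from h import *
st()
E
```

```text
t 7.9 pos [0.5279 0.1202 0.0534] yaw_y -94.4 zax [-0.011  0.001 -1.   ] F [ 0.8  0.4 -2.9] open 0.0399
```

>>> servo_tool:
  plan: [0.2,0.35,0,0,0.2,0.35,0,0,0.2,0.35,0,0,0.2,0.35,0,0]

```text
time_s: 8.3
position: [0.5303, 0.1237, 0.0543]
orientation: [[0.997, -0.077, -0.009], [-0.077, -0.997, 0.001], [-0.01, -0.0, -1.0]]
force: [-0.1, 0.0, -4.0]
opening: 0.0398
```

>>> servo_tool:
  plan: [0,0,0,0,0,0,0,0]

```text
time_s: 8.5
position: [0.5304, 0.1237, 0.0546]
orientation: [[0.997, -0.077, -0.009], [-0.077, -0.997, 0.001], [-0.009, -0.001, -1.0]]
force: [-0.6, 0.4, -2.4]
opening: 0.04
```

>>> servo_tool:
  plan: [-0.05,0,-0.5,0,-0.05,0,-1.0,0,-0.05,0,-1.3,0,-0.05,0,-1.3,0,-0.05,0,-1.3,0]

```text
time_s: 9.0
position: [0.5299, 0.1237, 0.0415]
orientation: [[0.997, -0.077, -0.009], [-0.077, -0.997, 0.001], [-0.009, -0.0, -1.0]]
force: [0.4, 0.4, -3.8]
opening: 0.04
```

>>> servo_tool:
  plan: [0,0,-0.1,0,0,0,-0.1,0,0,0,-0.1,0]

```text
time_s: 9.3
position: [0.53, 0.1237, 0.0406]
orientation: [[0.997, -0.077, -0.009], [-0.077, -0.997, 0.001], [-0.009, -0.001, -1.0]]
force: [0.0, -0.7, -2.0]
opening: 0.0401
```

Near contact; lower a touch, then release gently.

>>> servo_tool:
  plan: [0,0,-0.08,0,0,0,-0.08,0,0,0,-0.08,0]

```text
time_s: 9.6
position: [0.53, 0.1237, 0.0405]
orientation: [[0.997, -0.077, -0.009], [-0.077, -0.997, 0.001], [-0.009, -0.001, -1.0]]
force: [-5.5, -0.1, 7.2]
opening: 0.0397
```

>>> servo_tool:
  plan: [0,0,0,0,0,0,0,0,0,0,0,0,0,0,0,0,0,0,0,0]
  grip: 0.8

```text
time_s: 10.1
position: [0.53, 0.1237, 0.0405]
orientation: [[0.997, -0.077, -0.009], [-0.077, -0.997, 0.001], [-0.009, -0.001, -1.0]]
force: [-0.1, -0.1, -0.4]
opening: 0.074
```

>>> servo_tool:
  plan: [0,0,3,0,0,0,6,0,0,0,10,0,0,0,14,0,0,0,18,0]

```text
time_s: 10.6
position: [0.5297, 0.1237, 0.2221]
orientation: [[0.997, -0.077, -0.009], [-0.077, -0.997, 0.001], [-0.009, -0.001, -1.0]]
force: [0.9, 0.8, -0.3]
opening: 0.075
```

>>> servo_tool:
  plan: [-3,-3,0,0,-5,-6,0,0,-5,-6,0,0,-5,-6,0,0]

```text
time_s: 11.0
position: [0.4798, 0.0635, 0.2225]
orientation: [[0.997, -0.078, -0.008], [-0.078, -0.997, 0.001], [-0.008, -0.001, -1.0]]
force: [0.1, 0.5, -0.5]
opening: 0.0752
```

```bash
python3 - <<'E'
from h import *
st(); c=cap('wrist','w5'); W=world(c)
for n in['pad_yellow','pad_blue','plate']:rect(c,n,-.01,.1)
rect(c,'block_blue',.07,.082)
E
```

```text
t 11.0 pos [0.4798 0.0635 0.2225] yaw_y -94.46 zax [-0.008  0.001 -1.   ] F [ 0.1  0.5 -0.5] open 0.0752
pad_yellow 0.95 [401. 142.] 3120 [516.3 -45.8] [60.6 80.5] 85.66 z [0.0202 0.0215 0.0228]
pad_blue 0.93 [277. 124.] 913 [530.3 123.6] [59.7 78.9] 85.51 z [0.0202 0.0215 0.0229]
pad_blue 0.42 [92. 88.] 4101 [616.1 323.2] [112.8  57.4] 76.94 z [0.0138 0.0732 0.0767]
plate 0.59 [332. 107.] 26666 [542.9  36.4] [286.3 192.3] 85.36 z [0.0194 0.0207 0.022 ]
plate 0.41 [144. 199.] 1522 [479.6 308.4] [92.7 47. ] 86.11 z [0.006  0.0172 0.0904]
block_blue 0.66 [258. 149.] 915 [529.7 124. ] [40.1 59.4] 85.41 z [0.0707 0.0751 0.0767]
```

View pics/w5.png

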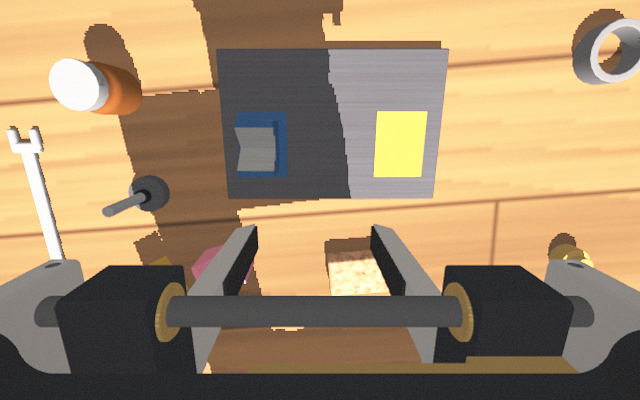

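>>> servo_tool:
  plan: [-2.5,4.2,0,0,-5,8.4,0,0,-7.5,12.6,0,0,-10,16,0,0,-12,19,0,0]
  grip: 1

```text
time_s: 11.75
position: [0.3585, 0.2561, 0.2218]
orientation: [[0.997, -0.075, -0.009], [-0.075, -0.997, 0.001], [-0.01, -0.001, -1.0]]
force: [0.5, 0.2, 0.2]
opening: 0.0936
```

>>> servo_tool:
  plan: [0,2,0,0,0,2,0,0,0,2,0,0]

```text
time_s: 12.05
position: [0.3584, 0.2762, 0.2214]
orientation: [[0.997, -0.073, -0.01], [-0.073, -0.997, 0.001], [-0.01, 0.0, -1.0]]
force: [0.4, -0.5, -0.7]
opening: 0.094
```

```bash
python3 - <<'E'
from h import *
st(); c=cap('wrist','w6'); W=world(c)
rect(c,'block_yellow',.05,.062);rect(c,'gauge',-.1,.2)
E
```

```text
t 12.05 pos [0.3584 0.2762 0.2214] yaw_y -94.2 zax [-0.01   0.001 -1.   ] F [ 0.4 -0.5 -0.7] open 0.094
block_yellow 0.64 [298. 191.] 739 [346.1 296.2] [60.1 40.2] 22.77 z [0.0506 0.055  0.0567]
block_yellow 0.64 [295. 265.] 588 [244.6 310.6] [61.1 40.1] 32.07 z [0.0506 0.0548 0.0566]
gauge 0.66 [300.  83.] 1371 [478.7 287.3] [47.6 49.4] 85.9 z [0.0151 0.0171 0.0907]
```

View pics/w6.png

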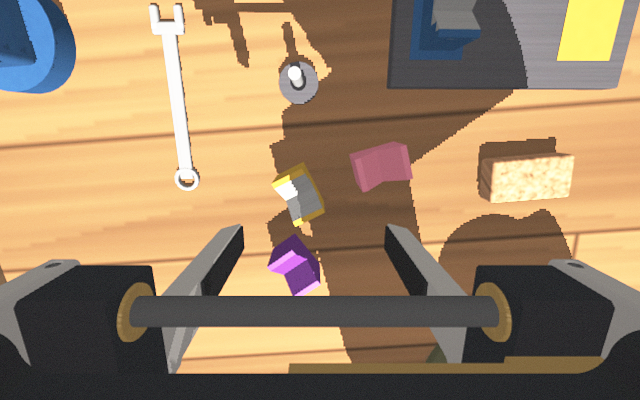

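>>> servo_tool:
  plan: [-0.6,1,0,1.4,-1.2,2,0,2.8,-1.2,2,0,4.2,-1.2,2,0,5.4,-1.2,2,0,5.4]
  grip: 0.78

```text
time_s: 12.7
position: [0.3472, 0.2949, 0.2217]
orientation: [[0.922, 0.386, -0.009], [0.386, -0.922, -0.004], [-0.01, -0.0, -1.0]]
force: [-0.3, 0.8, 0.2]
opening: 0.0734
```

```bash
python3 - <<'E'
from h import *
st(); c=cap('wrist','w7'); W=world(c)
rect(c,'block_yellow',.05,.062);
E
```

```text
t 12.7 pos [0.3472 0.2949 0.2217] yaw_y -67.29 zax [-0.009 -0.004 -1.   ] F [-0.3  0.8  0.2] open 0.0734
block_yellow 0.88 [394. 195.] 740 [373.3 194.7] [40.2 60.8] 11.84 z [0.0506 0.055  0.0567]
block_yellow 0.61 [311. 184.] 707 [346.2 296.1] [59.5 39.6] 22.94 z [0.0507 0.0551 0.0566]
block_yellow 0.6 [275. 248.] 579 [244.4 310.7] [60.9 40.1] 32.15 z [0.0506 0.0549 0.0566]
```

View pics/w7.png

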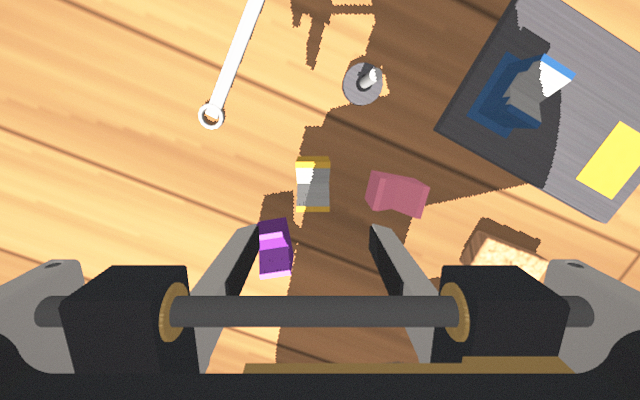

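>>> servo_tool:
  plan: [-0.1,0.12,-5,0,-0.1,0.12,-10,0,-0.1,0.12,-13,0,-0.1,0.12,-13,0,-0.1,0.12,-13,0]

```text
time_s: 13.3
position: [0.3466, 0.2963, 0.0926]
orientation: [[0.925, 0.38, -0.009], [0.38, -0.925, -0.003], [-0.009, -0.0, -1.0]]
force: [0.2, 0.9, 0.2]
opening: 0.0736
```

>>> servo_tool:
  plan: [0,0,0,0,0,0,0,0]

```text
time_s: 13.5
position: [0.3474, 0.2968, 0.0944]
orientation: [[0.925, 0.379, -0.006], [0.379, -0.925, -0.001], [-0.006, -0.001, -1.0]]
force: [-0.1, 0.3, 0.3]
opening: 0.073
```

>>> servo_tool:
  plan: [-0.1,-0.05,-3,0.1,-0.1,-0.05,-6,0.1,-0.1,-0.05,-7.3,0.1,-0.1,-0.05,-7.3,0.1,-0.1,-0.05,-7.3,0.1]

```text
time_s: 14.0
position: [0.3469, 0.2967, 0.0225]
orientation: [[0.922, 0.387, -0.005], [0.387, -0.922, -0.001], [-0.005, -0.001, -1.0]]
force: [-0.4, 0.7, 0.3]
opening: 0.073
```

>>> servo_tool:
  plan: [0,0,0,0,0,0,0,0]

```text
time_s: 14.2
position: [0.3475, 0.2971, 0.0237]
orientation: [[0.922, 0.387, -0.003], [0.387, -0.922, 0.001], [-0.003, -0.002, -1.0]]
force: [0.3, 0.2, 0.2]
opening: 0.0733
```

>>> servo_tool:
  plan: [-0.13,-0.1,-0.3,0,-0.13,-0.1,-0.3,0,-0.13,-0.1,-0.3,0,-0.13,-0.1,-0.3,0,-0.13,-0.1,-0.3,0]
  grip: 0.3
  squeeze: 25

```text
time_s: 14.7
position: [0.3463, 0.2961, 0.0207]
orientation: [[0.922, 0.387, -0.003], [0.387, -0.922, 0.001], [-0.003, -0.002, -1.0]]
force: [-0.1, -0.3, 0.3]
opening: 0.0399
```

>>> servo_tool:
  plan: [0,0,0,0,0,0,0,0,0,0,0,0,0,0,0,0]

```text
time_s: 15.1
position: [0.3462, 0.2961, 0.0207]
orientation: [[0.922, 0.387, -0.003], [0.387, -0.922, 0.001], [-0.003, -0.002, -1.0]]
force: [0.5, -0.7, 0.1]
opening: 0.04
```

>>> servo_tool:
  plan: [0,0,3,0,0,0,7,0,0,0,11,0,0,0,14,0,0,0,14,0]

```text
time_s: 15.6
position: [0.3473, 0.2969, 0.1638]
orientation: [[0.922, 0.387, 0.001], [0.387, -0.922, 0.004], [0.003, -0.003, -1.0]]
force: [0.2, -0.9, -5.3]
opening: 0.0402
```

>>> servo_tool:
  plan: [2,-4,0,-1.1,4,-8,0,-2.2,6,-12,0,-3.3,8,-16,0,-4.4,10,-20,0,-5.4]

```text
time_s: 16.1
position: [0.447, 0.0951, 0.1618]
orientation: [[0.997, -0.077, 0.0], [-0.077, -0.997, 0.003], [0.0, -0.003, -1.0]]
force: [0.4, 0.3, -4.3]
opening: 0.0401
```

>>> servo_tool:
  plan: [1.6,-3.4,0,0,4,-8,0,0,5.5,-11,0,0,5.5,-11,0,0,5.5,-11,0,0]

```text
time_s: 16.6
position: [0.5012, -0.0153, 0.1597]
orientation: [[0.997, -0.079, -0.003], [-0.079, -0.997, 0.003], [-0.003, -0.003, -1.0]]
force: [-0.1, 0.0, -5.1]
opening: 0.04
```

>>> servo_tool:
  plan: [0,0,0,0,0,0,0,0,0,0,0,0]

```text
time_s: 16.9
position: [0.501, -0.0146, 0.1595]
orientation: [[0.997, -0.078, -0.003], [-0.078, -0.997, 0.003], [-0.004, -0.003, -1.0]]
force: [-0.1, 0.0, -4.5]
opening: 0.0399
```

```bash
python3 - <<'E'
from h import *
st(); c=cap('wrist','w8'); W=world(c)
rect(c,'block_blue',.07,.082); rect(c,'pad_yellow',0,.03)
st()
E
```

```text
t 16.9 pos [ 0.501  -0.0146  0.1595] yaw_y -94.47 zax [-0.003  0.003 -1.   ] F [-0.1  0.  -4.5] open 0.0399
block_blue 0.61 [165. 184.] 1385 [530.  123.8] [40.8 60.5] 85.5 z [0.0705 0.075  0.0766]
pad_yellow 0.87 [345. 170.] 3519 [517.1 -46.4] [59.3 81.9] 85.55 z [0.0204 0.0215 0.0227]
pad_yellow 0.5 [197. 154.] 1181 [530.  123.6] [60.6 79. ] 85.59 z [0.0204 0.0215 0.0227]
pad_yellow 0.45 [532. 290.] 85 [ 351.3 -277. ] [ 4.5 18.1] 34.32 z [0.0012 0.0059 0.0107]
t 17.05 pos [ 0.5012 -0.0149  0.1598] yaw_y -94.49 zax [-0.003  0.003 -1.   ] F [-1.  -0.4 -4.8] open 0.0396
```

>>> servo_tool:
  plan: [1.6,-3.1,0,0,1.6,-3.1,-3,0,1.6,-3.1,-7,0,1.6,-3.1,-10,0,1.6,-3.1,-10,0]

```text
time_s: 17.55
position: [0.5151, -0.0455, 0.0565]
orientation: [[0.997, -0.078, -0.009], [-0.078, -0.997, 0.004], [-0.009, -0.003, -1.0]]
force: [-0.5, 0.8, -4.6]
opening: 0.0398
```

>>> servo_tool:
  plan: [0,0,0,0,0,0,0,0,0,0,0,0]

```text
time_s: 17.85
position: [0.5159, -0.0456, 0.058]
orientation: [[0.997, -0.078, -0.007], [-0.078, -0.997, 0.004], [-0.007, -0.003, -1.0]]
force: [0.2, 0.5, -4.2]
opening: 0.0398
```

>>> servo_tool:
  plan: [0.12,0,-0.6,0,0.12,0,-1.2,0,0.12,0,-1.65,0,0.12,0,-1.65,0,0.12,0,-1.65,0]

```text
time_s: 18.35
position: [0.517, -0.0456, 0.0413]
orientation: [[0.997, -0.078, -0.007], [-0.078, -0.997, 0.004], [-0.007, -0.003, -1.0]]
force: [0.1, -0.9, -5.0]
opening: 0.0398
```

>>> servo_tool:
  plan: [0,0,-0.05,0,0,0,-0.05,0,0,0,-0.05,0]

```text
time_s: 18.65
position: [0.517, -0.0455, 0.0408]
orientation: [[0.997, -0.078, -0.007], [-0.078, -0.997, 0.004], [-0.007, -0.003, -1.0]]
force: [-0.2, -0.4, -5.4]
opening: 0.04
```

>>> servo_tool:
  plan: [0,0,-0.07,0,0,0,-0.07,0,0,0,-0.07,0]

```text
time_s: 18.95
position: [0.5171, -0.0456, 0.0406]
orientation: [[0.997, -0.078, -0.007], [-0.078, -0.997, 0.004], [-0.007, -0.003, -1.0]]
force: [-4.1, 0.5, 5.5]
opening: 0.0398
```

>>> servo_tool:
  plan: [0,0,0,0,0,0,0,0,0,0,0,0,0,0,0,0,0,0,0,0]
  grip: 0.8

```text
time_s: 19.45
position: [0.5171, -0.0456, 0.0406]
orientation: [[0.997, -0.078, -0.007], [-0.078, -0.997, 0.004], [-0.007, -0.003, -1.0]]
force: [-0.3, 0.1, 1.4]
opening: 0.0744
```

>>> servo_tool:
  plan: [0,0,3,0,0,0,7,0,0,0,11,0,0,0,15,0,0,0,18,0]

```text
time_s: 19.95
position: [0.5173, -0.0456, 0.2232]
orientation: [[0.997, -0.078, -0.005], [-0.078, -0.997, 0.003], [-0.005, -0.003, -1.0]]
force: [-0.3, 0.1, -0.5]
opening: 0.0752
```

>>> servo_tool:
  plan: [-4,3,0,0,-7,6,0,0,-7,6,0,0,-7,6,0,0]

```text
time_s: 20.35
position: [0.4474, 0.0147, 0.2237]
orientation: [[0.997, -0.077, -0.003], [-0.077, -0.997, 0.003], [-0.004, -0.003, -1.0]]
force: [-0.0, 0.1, 0.5]
opening: 0.0754
```

```bash
python3 - <<'E'
from h import *
st(); c=cap('wrist','w9'); W=world(c)
rect(c,'block_blue',.07,.082);rect(c,'block_yellow',.07,.082)
E
```

```text
t 20.35 pos [0.4474 0.0147 0.2237] yaw_y -94.41 zax [-0.003  0.003 -1.   ] F [-0.   0.1  0.5] open 0.0754
block_blue 0.64 [210. 122.] 1025 [530.2 123.7] [40.4 59.9] 85.41 z [0.0707 0.075  0.0768]
block_yellow 0.62 [361. 122.] 967 [516.6 -45.2] [40. 59.] 85.38 z [0.0706 0.075  0.0767]
```

View pics/w9.png

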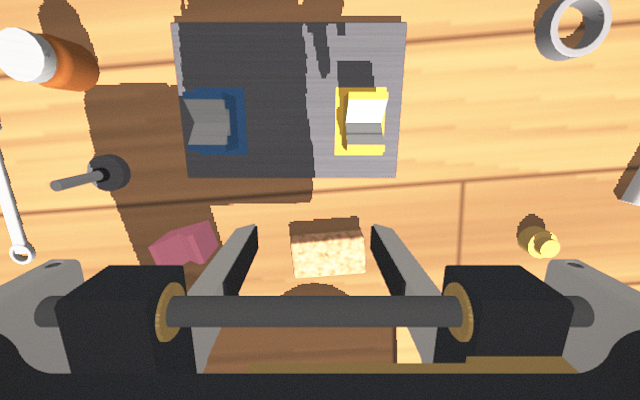

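>>> servo_tool:
  plan: [-1.7,-4.5,0,0,-3.4,-9,0,0,-5.1,-13.5,0,0,-6.8,-18,0,0,-8.4,-22.5,0,0]
  grip: 0.9

```text
time_s: 21.0
position: [0.363, -0.2136, 0.223]
orientation: [[0.997, -0.08, -0.005], [-0.08, -0.997, 0.003], [-0.005, -0.003, -1.0]]
force: [1.1, -0.4, 0.2]
opening: 0.0845
```

>>> servo_tool:
  plan: [-1.7,-4,0,0,-2.6,-7.8,0,0,-2.6,-7.8,0,0,-2.6,-7.8,0,0]

```text
time_s: 21.4
position: [0.3366, -0.2924, 0.2225]
orientation: [[0.997, -0.082, -0.006], [-0.082, -0.997, 0.004], [-0.006, -0.004, -1.0]]
force: [0.5, 0.4, 0.2]
opening: 0.0844
```

```bash
python3 - <<'E'
from h import *
st(); c=cap('wrist','w10'); W=world(c)
for a in((.03,.045),(.016,.026),(.0,.05)):
  for r,P,b in rect(c,'jack',*a): print(np.round(cv2.minEnclosingCircle(P[:,:2].astype(np.float32)*1000),1) if 0 else cv2.minEnclosingCircle(P[:,:2].astype(np.float32)*1000))
E
```

```text
t 21.4 pos [ 0.3366 -0.2924  0.2225] yaw_y -94.71 zax [-0.006  0.004 -1.   ] F [0.5 0.4 0.2] open 0.0844
jack 0.68 [310. 180.] 334 [ 336.1 -288.7] [23.7 25.5] 85.64 z [0.0342 0.0357 0.0368]
((336.07672119140625, -288.638427734375), 12.823639869689941)
jack 0.68 [310. 180.] 397 [ 336.5 -288.5] [38.5 38.6] 56.2 z [0.0209 0.0227 0.024 ]
((336.15679931640625, -288.6556396484375), 19.9415340423584)
jack 0.68 [310. 180.] 805 [ 333.9 -288.7] [43.9 42.3] 48.18 z [0.0068 0.0236 0.0365]
((332.95184326171875, -289.2910461425781), 23.126972198486328)
```

View pics/w10.png

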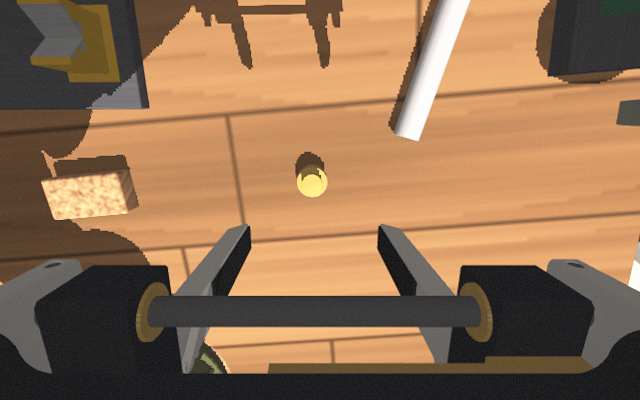

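>>> servo_tool:
  plan: [0,0.38,-5,0,0,0.38,-10,0,0,0.38,-14,0,0,0.38,-14,0,0,0.38,-14,0]

```text
time_s: 22.1
position: [0.338, -0.287, 0.0841]
orientation: [[0.997, -0.077, -0.005], [-0.077, -0.997, 0.003], [-0.005, -0.003, -1.0]]
force: [0.3, -0.5, 0.8]
opening: 0.0847
```

>>> servo_tool:
  plan: [0,0,0,0,0,0,0,0,0,0,0,0]

```text
time_s: 22.4
position: [0.3385, -0.2874, 0.0854]
orientation: [[0.997, -0.077, -0.003], [-0.077, -0.997, 0.002], [-0.003, -0.002, -1.0]]
force: [0.5, -0.0, -0.1]
opening: 0.0848
```

>>> servo_tool:
  plan: [-0.2,-0.12,-3,0,-0.2,-0.12,-6,0,-0.2,-0.12,-6.3,0,-0.2,-0.12,-6.3,0,-0.2,-0.12,-6.3,0]

```text
time_s: 22.9
position: [0.3371, -0.2892, 0.0239]
orientation: [[0.997, -0.077, -0.002], [-0.077, -0.997, 0.0], [-0.002, -0.0, -1.0]]
force: [0.9, -0.8, 0.2]
opening: 0.0849
```

>>> servo_tool:
  plan: [0,0,0,0,0,0,0,0]

```text
time_s: 23.1
position: [0.3375, -0.2896, 0.0249]
orientation: [[0.997, -0.077, -0.0], [-0.077, -0.997, -0.001], [-0.0, 0.001, -1.0]]
force: [0.9, 0.9, -0.5]
opening: 0.0844
```

>>> servo_tool:
  plan: [-0.11,0.1,-0.5,0,-0.11,0.1,-0.5,0,-0.11,0.1,-0.5,0,-0.11,0.1,-0.5,0]

```text
time_s: 23.5
position: [0.3364, -0.2886, 0.0199]
orientation: [[0.997, -0.077, -0.0], [-0.077, -0.997, -0.001], [-0.0, 0.001, -1.0]]
force: [0.5, -0.3, -0.3]
opening: 0.0846
```

>>> servo_tool:
  plan: [0,0,0,0,0,0,0,0,0,0,0,0,0,0,0,0,0,0,0,0]
  grip: 0.3
  squeeze: 20

```text
time_s: 24.0
position: [0.3364, -0.2886, 0.0199]
orientation: [[0.997, -0.077, -0.001], [-0.077, -0.997, -0.001], [-0.0, 0.001, -1.0]]
force: [-0.4, 0.8, -0.1]
opening: 0.0476
```

>>> servo_tool:
  plan: [0,0,0,0,0,0,0,0,0,0,0,0]

```text
time_s: 24.3
position: [0.3364, -0.2886, 0.0199]
orientation: [[0.997, -0.077, -0.001], [-0.077, -0.997, -0.001], [-0.0, 0.001, -1.0]]
force: [0.1, 0.9, 0.2]
opening: 0.0396
```

>>> servo_tool:
  plan: [0,0,3,0,0,0,7,0,0,0,11,0,0,0,15,0,0,0,15,0]

```text
time_s: 24.8
position: [0.3377, -0.2899, 0.1744]
orientation: [[0.997, -0.077, 0.005], [-0.077, -0.997, -0.006], [0.005, 0.006, -1.0]]
force: [-0.3, -0.2, -2.2]
opening: 0.0392
```

>>> servo_tool:
  plan: [2.4,4,0,0,4.8,8,0,0,7.2,12,0,0,9.6,16,0,0,12,20.5,0,0]

```text
time_s: 25.3
position: [0.4575, -0.084, 0.1733]
orientation: [[0.997, -0.078, 0.004], [-0.078, -0.997, -0.006], [0.004, 0.006, -1.0]]
force: [0.9, -1.9, -2.7]
opening: 0.0399
```

>>> servo_tool:
  plan: [2,4,0,0,4,8,0,0,6.6,12,0,0,6.6,12,0,0,6.6,12,0,0]

```text
time_s: 25.8
position: [0.523, 0.0367, 0.1717]
orientation: [[0.997, -0.076, 0.001], [-0.076, -0.997, -0.006], [0.002, 0.006, -1.0]]
force: [-1.0, -0.9, -2.8]
opening: 0.0392
```

>>> servo_tool:
  plan: [0,0,0,0,0,0,0,0]

```text
time_s: 26.0
position: [0.5225, 0.0358, 0.1711]
orientation: [[0.997, -0.077, 0.0], [-0.077, -0.997, -0.006], [0.001, 0.006, -1.0]]
force: [0.0, -0.6, -2.3]
opening: 0.04
```

>>> servo_tool:
  plan: [0.1,0.32,-3,0,0.1,0.32,-7,0,0.1,0.32,-10.5,0,0.1,0.32,-10.5,0,0.1,0.32,-10.5,0]

```text
time_s: 26.5
position: [0.5237, 0.0384, 0.0671]
orientation: [[0.997, -0.078, 0.0], [-0.078, -0.997, -0.006], [0.001, 0.006, -1.0]]
force: [-0.1, 0.2, -2.1]
opening: 0.0396
```

>>> servo_tool:
  plan: [0,0,0,0,0,0,0,0]

```text
time_s: 26.7
position: [0.5247, 0.0382, 0.069]
orientation: [[0.997, -0.078, 0.003], [-0.078, -0.997, -0.006], [0.004, 0.006, -1.0]]
force: [-0.6, 0.0, -2.4]
opening: 0.0395
```

>>> servo_tool:
  plan: [-0.12,0.09,-1,0,-0.12,0.09,-2,0,-0.12,0.09,-2.7,0,-0.12,0.09,-2.7,0,-0.12,0.09,-2.7,0]

```text
time_s: 27.2
position: [0.5234, 0.0391, 0.0418]
orientation: [[0.997, -0.078, 0.003], [-0.078, -0.997, -0.006], [0.003, 0.006, -1.0]]
force: [-0.2, -0.2, -2.9]
opening: 0.0393
```

>>> servo_tool:
  plan: [0,0,0,0,0,0,0,0]

```text
time_s: 27.4
position: [0.5235, 0.0392, 0.042]
orientation: [[0.997, -0.078, 0.003], [-0.078, -0.997, -0.006], [0.004, 0.006, -1.0]]
force: [0.5, 0.5, -2.8]
opening: 0.0397
```

>>> servo_tool:
  plan: [0,0,-0.1,0,0,0,-0.2,0,0,0,-0.2,0,0,0,-0.2,0]

```text
time_s: 27.8
position: [0.5236, 0.0392, 0.0401]
orientation: [[0.997, -0.078, 0.003], [-0.078, -0.997, -0.006], [0.004, 0.006, -1.0]]
force: [-0.3, -0.1, -1.5]
opening: 0.0394
```

>>> servo_tool:
  plan: [0,0,0,0,0,0,0,0,0,0,0,0,0,0,0,0]
  grip: 0.6

```text
time_s: 28.2
position: [0.5236, 0.0392, 0.0401]
orientation: [[0.997, -0.078, 0.003], [-0.078, -0.997, -0.006], [0.004, 0.006, -1.0]]
force: [0.7, 0.6, -0.7]
opening: 0.0562
```

>>> servo_tool:
  plan: [0,0,3,0,0,0,7,0,0,0,11,0,0,0,15,0,0,0,18,0]

```text
time_s: 28.7
position: [0.5238, 0.0392, 0.2228]
orientation: [[0.997, -0.078, 0.006], [-0.078, -0.997, -0.006], [0.006, 0.006, -1.0]]
force: [-0.4, 0.0, 0.2]
opening: 0.0563
```

>>> servo_tool:
  plan: [-4,-2,0,0,-7,-4,0,0,-7,-4,0,0,-7,-4,0,0]

```text
time_s: 29.1
position: [0.4539, -0.001, 0.2233]
orientation: [[0.997, -0.079, 0.007], [-0.079, -0.997, -0.006], [0.007, 0.006, -1.0]]
force: [0.4, 0.3, -0.0]
opening: 0.0567
```

```bash
python3 - <<'E'
from h import *
st(); c=cap('wrist','w11'); W=world(c)
rect(c,'block_blue',.07,.082);rect(c,'block_yellow',.07,.082)
for a in((.052,.06),(.038,.046)):
  for r,P,b in rect(c,'jack',*a): print(cv2.minEnclosingCircle(P[:,:2].astype(np.float32)*1000))
E
```

```text
t 29.1 pos [ 0.4539 -0.001   0.2233] yaw_y -94.53 zax [ 0.007 -0.006 -1.   ] F [ 0.4  0.3 -0. ] open 0.0567
block_blue 0.69 [198. 130.] 1008 [530.1 123.8] [40.4 59.7] 85.37 z [0.0705 0.0751 0.0768]
block_yellow 0.73 [345. 131.] 961 [516.7 -45.1] [40.1 59.8] 85.31 z [0.0706 0.0751 0.0767]
jack 0.62 [273. 129.] 420 [523.2  39.3] [24.9 25.3] 16.54 z [0.0544 0.0557 0.057 ]
((523.3553466796875, 39.26795959472656), 12.934842109680176)
jack 0.62 [273. 129.] 480 [523.7  39.5] [37.1 39.5] 12.44 z [0.0413 0.0427 0.044 ]
((523.3524169921875, 39.34477233886719), 19.885019302368164)
```

View pics/w11.png

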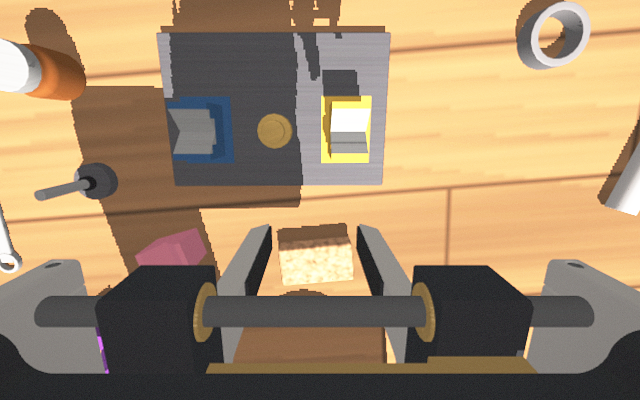

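>>> servo_tool:
  plan: [0.5,-4.5,0,0,1,-9,0,0,1.5,-13.5,0,0,2,-18,0,0,2.5,-22.5,0,0]
  grip: 1

```text
time_s: 29.85
position: [0.4795, -0.2272, 0.2222]
orientation: [[0.997, -0.077, 0.005], [-0.077, -0.997, -0.006], [0.005, 0.006, -1.0]]
force: [0.6, -0.5, 0.6]
opening: 0.0921
```

>>> servo_tool:
  plan: [0.5,-4.5,0,-0.8,1,-9,0,-1.6,1.5,-13.5,0,-2.4,2,-18,0,-3.2,2,-20,0,-3.2]

```text
time_s: 30.35
position: [0.4994, -0.4302, 0.2208]
orientation: [[0.936, -0.353, 0.002], [-0.353, -0.936, -0.006], [0.004, 0.005, -1.0]]
force: [-0.1, 0.9, -0.1]
opening: 0.0939
```

>>> servo_tool:
  plan: [0,-1,0,0,0,-1,0,0,0,-1,0,0]

```text
time_s: 30.65
position: [0.4998, -0.4393, 0.2205]
orientation: [[0.936, -0.352, 0.002], [-0.352, -0.936, -0.006], [0.004, 0.005, -1.0]]
force: [1.0, 0.8, 0.1]
opening: 0.094
```

```bash
python3 - <<'E'
from h import *
o=st(); print(np.round(o['joints'],3)); c=cap('wrist','w12'); W=world(c)
for r,P,b in rect(c,'shaft',.026,.045):
  pass
# red part
f=c['frame'].astype(int); red=(f[...,0]>120)&(f[...,1]<60)&(f[...,2]<60)&(W[...,2]>.01)&(W[...,2]<.045); print('red',W[red].mean(0),red.sum())
E
```

```text
t 30.65 pos [ 0.4998 -0.4393  0.2205] yaw_y -110.61 zax [ 0.002 -0.006 -1.   ] F [1.  0.8 0.1] open 0.094
[-0.775  0.563  1.155 -0.003  1.419  1.156]
shaft 0.93 [321. 165.] 4055 [ 500.5 -453.6] [ 27.2 248.4] 69.47 z [0.0269 0.0312 0.0334]
red [ 0.60622979 -0.48330702  0.02698423] 154
```

View pics/w12.png

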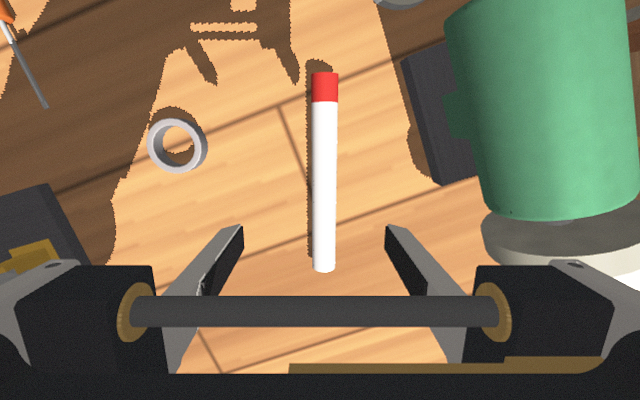

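```bash
python3 - <<'E'
from h import *
for n in('top','scene','wrist'):
  c=cap(n); W=world(c)
  m=(c['z_map']>0)&(W[...,2]>.05)&(W[...,2]<.2)&(np.hypot(W[...,0]-.5,W[...,1]+.455)<.25)
  P=W[m]
  for lo,hi in((.05,.1),(.1,.2)):
    Q=P[(P[:,2]>lo)&(P[:,2]<hi)&(P[:,1]<-.5)]
    if len(Q): 
      # tool coords
      a=np.radians(-20.5); ax=np.array([np.cos(a),np.sin(a)]); ay=np.array([-ax[1],ax[0]])
      q=(Q[:,:2]-[.5005,-.4536]); print(n,lo,len(Q),'max y',Q[:,1].max().round(3),'lateral max',(q@ay).max().round(3), 'along at', (q@ax)[np.argmax(q@ay)].round(3))
c=cap('wrist');W=world(c)
r=finder.trace(c,'shaft')[0]; m=r['region']&(W[...,2]>.02)&(W[...,2]<.04); q=W[m][:,:2]-[.5005,-.4536]
s=q@ax; l=q@ay; 
for w in(.002,.005,.008):
  k=abs(l)<w; print(w,s[k].min().round(4),s[k].max().round(4))
E
```

```text
top 0.05 245 max y -0.568 lateral max -0.035 along at 0.233
top 0.1 2934 max y -0.57 lateral max -0.038 along at 0.242
scene 0.1 10000 max y -0.586 lateral max -0.106 along at 0.127
wrist 0.05 723 max y -0.593 lateral max -0.135 along at 0.098
wrist 0.1 43595 max y -0.585 lateral max -0.095 along at 0.149
0.002 -0.1251 0.124
0.005 -0.1251 0.1241
0.008 -0.1258 0.1243
```

>>> servo_tool:
  plan: [0,-1.4,-3,0,0,-1.4,-8,0,0,-1.4,-13,0,0,-1.4,-13,0,0,-1.4,-13,0]

```text
time_s: 31.5
position: [0.4999, -0.4539, 0.0924]
orientation: [[0.936, -0.352, 0.002], [-0.352, -0.936, -0.007], [0.005, 0.006, -1.0]]
force: [-0.0, -0.3, 0.2]
opening: 0.0937
```

>>> servo_tool:
  plan: [0,0,0,0,0,0,0,0]

```text
time_s: 31.7
position: [0.5009, -0.4548, 0.0958]
orientation: [[0.936, -0.352, 0.006], [-0.352, -0.936, -0.01], [0.009, 0.008, -1.0]]
force: [-0.2, 0.3, -0.2]
opening: 0.0937
```

>>> servo_tool:
  plan: [-0.1,0.15,-2,0,-0.1,0.15,-4,0,-0.1,0.15,-6,0,-0.1,0.15,-7.3,0,-0.1,0.15,-7.3,0]

```text
time_s: 32.2
position: [0.4997, -0.453, 0.0221]
orientation: [[0.936, -0.352, 0.005], [-0.352, -0.936, -0.009], [0.008, 0.007, -1.0]]
force: [0.2, -0.7, 0.0]
opening: 0.0941
```

>>> servo_tool:
  plan: [0,0,0,0,0,0,0,0]

```text
time_s: 32.4
position: [0.5001, -0.4535, 0.0236]
orientation: [[0.936, -0.352, 0.006], [-0.352, -0.936, -0.011], [0.009, 0.008, -1.0]]
force: [-0.6, -0.2, 0.7]
opening: 0.0942
```

>>> servo_tool:
  plan: [0,0,-0.35,0,0,0,-0.35,0,0,0,-0.35,0]

```text
time_s: 32.7
position: [0.5002, -0.4535, 0.0203]
orientation: [[0.936, -0.352, 0.006], [-0.352, -0.936, -0.011], [0.01, 0.008, -1.0]]
force: [0.6, -0.8, 0.3]
opening: 0.0943
```

>>> servo_tool:
  plan: [0,0,0,0,0,0,0,0,0,0,0,0,0,0,0,0,0,0,0,0]
  grip: 0.2
  squeeze: 35

```text
time_s: 33.2
position: [0.5002, -0.4535, 0.0203]
orientation: [[0.936, -0.352, 0.006], [-0.352, -0.936, -0.011], [0.01, 0.008, -1.0]]
force: [-0.0, -0.2, 0.3]
opening: 0.0576
```

>>> servo_tool:
  plan: [0,0,0,0,0,0,0,0,0,0,0,0,0,0,0,0]

```text
time_s: 33.6
position: [0.5002, -0.4536, 0.0203]
orientation: [[0.936, -0.352, 0.006], [-0.352, -0.936, -0.011], [0.01, 0.008, -1.0]]
force: [-0.9, -0.1, 0.6]
opening: 0.0313
```

>>> servo_tool:
  plan: [0,0,2,0,0,0,5,0,0,0,9,0,0,0,13,0,0,0,17,0]

```text
time_s: 34.1
position: [0.4998, -0.4533, 0.1913]
orientation: [[0.936, -0.352, 0.005], [-0.352, -0.936, -0.01], [0.009, 0.007, -1.0]]
force: [0.5, -0.4, -3.8]
opening: 0.0314
```

>>> servo_tool:
  plan: [-0.5,3,0,0,-1,6,0,0,-1.5,10,0,0,-2,14,0,0,-2.5,18,0,0]

```text
time_s: 34.6
position: [0.4742, -0.2716, 0.1908]
orientation: [[0.936, -0.352, 0.005], [-0.352, -0.936, -0.009], [0.008, 0.007, -1.0]]
force: [0.8, -0.0, -2.1]
opening: 0.0312
```

>>> servo_tool:
  plan: [0,2,0,1.5,0,4,0,3,0,6,0,4.5,0,8,0,6,0,10,0,7.5]

```text
time_s: 35.1
position: [0.4738, -0.1706, 0.1905]
orientation: [[0.955, 0.295, 0.009], [0.295, -0.955, -0.004], [0.007, 0.007, -1.0]]
force: [0.5, -0.4, -3.9]
opening: 0.0314
```

>>> servo_tool:
  plan: [0,2,0,1.5,0,4,0,3,0,6,0,4.5,0,8,0,6,0,10,0,7.5]

```text
time_s: 35.6
position: [0.4735, -0.0697, 0.1902]
orientation: [[0.574, 0.819, 0.009], [0.819, -0.574, 0.002], [0.007, 0.006, -1.0]]
force: [-0.2, 0.4, -4.0]
opening: 0.0311
```

>>> servo_tool:
  plan: [0,2,0,1.5,0,4,0,3,0,4,0,4.5,0,4,0,5.5,0,4,0,5.5]

```text
time_s: 36.1
position: [0.4732, -0.0296, 0.19]
orientation: [[0.129, 0.992, 0.006], [0.992, -0.129, 0.006], [0.007, 0.005, -1.0]]
force: [0.6, -0.4, -2.7]
opening: 0.0314
```

>>> servo_tool:
  plan: [0,0,0,0,0,0,0,0,0,0,0,0]

```text
time_s: 36.4
position: [0.4732, -0.0297, 0.19]
orientation: [[0.13, 0.991, 0.006], [0.991, -0.13, 0.006], [0.007, 0.005, -1.0]]
force: [-0.7, -0.3, -3.0]
opening: 0.0311
```

```bash
python3 - <<'E'
from h import *
st(); c=cap('wrist','w13'); t=cap('top','t13'); W=world(c)
rect(c,'shaft',.1,.5); st()
E
```

```text
t 36.4 pos [ 0.4732 -0.0297  0.19  ] yaw_y -7.49 zax [ 0.006  0.006 -1.   ] F [-0.7 -0.3 -3. ] open 0.0311
shaft 0.58 [313. 159.] 17492 [475.6  -9.5] [209.   33.4] 82.55 z [0.1927 0.2005 0.2028]
t 36.55 pos [ 0.4732 -0.0296  0.19  ] yaw_y -7.45 zax [ 0.006  0.006 -1.   ] F [-0.2  0.3 -3.7] open 0.0311
```

View pics/w13.png

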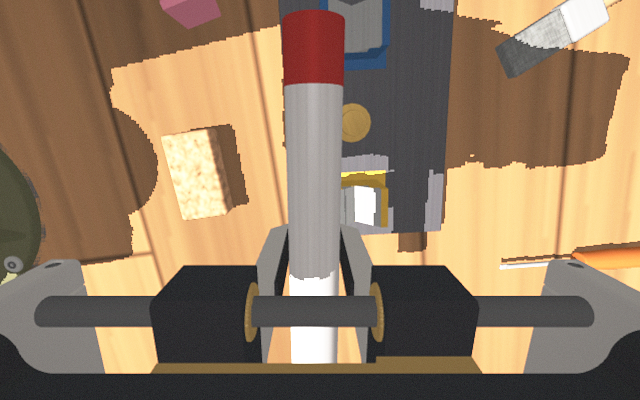

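>>> servo_tool:
  plan: [2,3,0,0.3,4,6,0,0.6,5,6.9,0,0.6,5,6.9,0,0.6,5,6.9,0,0.6]

```text
time_s: 37.05
position: [0.5228, 0.0389, 0.1897]
orientation: [[0.078, 0.997, 0.005], [0.997, -0.078, 0.006], [0.007, 0.005, -1.0]]
force: [-1.4, -0.3, -3.3]
opening: 0.0316
```

>>> servo_tool:
  plan: [0,0,-3,0,0,0,-6,0,0,0,-8,0,0,0,-8,0,0,0,-8,0]

```text
time_s: 37.55
position: [0.5228, 0.0382, 0.1105]
orientation: [[0.079, 0.997, 0.005], [0.997, -0.079, 0.006], [0.007, 0.005, -1.0]]
force: [0.3, -0.9, -3.3]
opening: 0.0312
```

>>> servo_tool:
  plan: [0,0,0,0,0,0,0,0]

```text
time_s: 37.75
position: [0.5234, 0.038, 0.112]
orientation: [[0.079, 0.997, 0.008], [0.997, -0.079, 0.006], [0.007, 0.007, -1.0]]
force: [-0.8, -0.5, -3.3]
opening: 0.0311
```

```bash
python3 - <<'E'
from h import *
st(); c=cap('wrist','w14'); W=world(c)
for r,P,b in rect(c,'shaft',.1,.14)[:1]:
  a=np.radians(85.6);y=np.array([np.cos(a),np.sin(a)]);s=(P[:,:2]-[.5234,.0392])@y
  x=(P[:,:2]-[.5234,.0392])@np.array([y[1],-y[0]])
  print('end',s.max())
  for lo in np.arange(0,.125,.025):
    k=(s>lo)&(s<lo+.025); print(lo,np.percentile(P[k,2],95).round(4),(x[k].min()+x[k].max())/2)
st()
E
```

```text
t 37.75 pos [0.5234 0.038  0.112 ] yaw_y -4.55 zax [ 0.008  0.006 -1.   ] F [-0.8 -0.5 -3.3] open 0.0311
shaft 0.63 [312. 159.] 17254 [525.2  58. ] [209.6  32.4] 85.47 z [0.115  0.1225 0.1248]
end 0.12365823891754626
0.0 0.1247 0.00038383785639826366
0.025 0.1247 0.00035007070770295533
0.05 0.1247 0.000558320821825763
0.07500000000000001 0.1247 0.0005033256234658889
0.1 0.1249 0.000692212144827736
t 37.85 pos [0.5231 0.0382 0.1114] yaw_y -4.53 zax [ 0.007  0.006 -1.   ] F [ 0.2  0.1 -3. ] open 0.0311
```

View pics/w14.png

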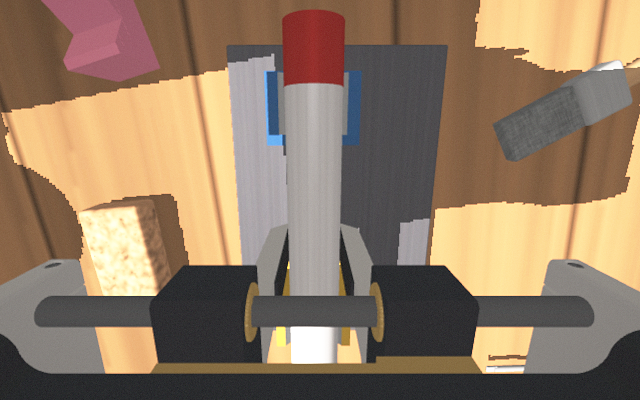

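>>> servo_tool:
  plan: [0,0.12,-1,0,0,0.12,-2,0,0,0.12,-2.7,0,0,0.12,-2.7,0,0,0.12,-2.7,0]

```text
time_s: 38.35
position: [0.5231, 0.0394, 0.0842]
orientation: [[0.079, 0.997, 0.006], [0.997, -0.079, 0.006], [0.007, 0.006, -1.0]]
force: [0.4, 0.0, -3.6]
opening: 0.0311
```

>>> servo_tool:
  plan: [0,0,0,0,0,0,0,0]

```text
time_s: 38.55
position: [0.5232, 0.0394, 0.0844]
orientation: [[0.079, 0.997, 0.007], [0.997, -0.079, 0.006], [0.007, 0.006, -1.0]]
force: [-0.7, -0.7, -3.6]
opening: 0.0309
```

>>> servo_tool:
  plan: [0,0,-0.2,0,0,0,-0.4,0,0,0,-0.5,0,0,0,-0.5,0]

```text
time_s: 38.95
position: [0.5232, 0.0394, 0.0792]
orientation: [[0.079, 0.997, 0.007], [0.997, -0.079, 0.006], [0.007, 0.006, -1.0]]
force: [-0.2, 0.5, -3.3]
opening: 0.0313
```

>>> servo_tool:
  plan: [0,0,-0.05,0,0,0,-0.05,0,0,0,-0.05,0]

```text
time_s: 39.25
position: [0.5233, 0.0394, 0.079]
orientation: [[0.079, 0.997, 0.007], [0.997, -0.079, 0.006], [0.007, 0.006, -1.0]]
force: [-2.9, -0.1, 2.8]
opening: 0.0312
```

>>> servo_tool:
  plan: [0,0,0,0,0,0,0,0,0,0,0,0,0,0,0,0,0,0,0,0]
  grip: 0.65

```text
time_s: 39.75
position: [0.5233, 0.0394, 0.079]
orientation: [[0.079, 0.997, 0.007], [0.997, -0.079, 0.006], [0.007, 0.006, -1.0]]
force: [0.5, 0.1, -0.4]
opening: 0.0611
```

>>> servo_tool:
  plan: [0,0,3,0,0,0,6,0,0,0,10,0,0,0,14,0,0,0,16,0]

```text
time_s: 40.25
position: [0.5239, 0.0394, 0.2425]
orientation: [[0.079, 0.997, 0.011], [0.997, -0.079, 0.006], [0.007, 0.011, -1.0]]
force: [-1.0, -0.1, 0.1]
opening: 0.0608
```

>>> servo_tool:
  plan: [-3,0,0,-1.7,-6,0,0,-3.4,-8,0,0,-5.1,-8,0,0,-6.8,-8,0,0,-8.5]

```text
time_s: 40.75
position: [0.4436, 0.0394, 0.243]
orientation: [[0.736, 0.677, 0.013], [0.677, -0.736, -0.003], [0.008, 0.011, -1.0]]
force: [0.6, 0.3, 0.1]
opening: 0.0609
```

>>> servo_tool:
  plan: [0,0,0,-1.7,0,0,0,-3.4,0,0,0,-5.1,0,0,0,-6.8,0,0,0,-8.5]

```text
time_s: 41.25
position: [0.4435, 0.0394, 0.243]
orientation: [[1.0, -0.004, 0.008], [-0.004, -1.0, -0.011], [0.008, 0.011, -1.0]]
force: [-0.4, 0.1, 0.4]
opening: 0.0612
```

```bash
cat > chk.py <<'E'
from h import *
O=np.array([.5234,.0391]); a=np.radians(85.6); Y=np.array([np.cos(a),np.sin(a)]); X=np.array([Y[1],-Y[0]])
def chk(c):
    W=world(c)
    for n,lo,hi in(('block_blue',.07,.082),('block_yellow',.07,.082),('shaft',.078,.1)):
        for r,P,b in rect(c,n,lo,hi)[:1]:
            q=P[:,:2]-O; s=q@Y; x=q@X; print('  plate y',s.min().round(4),s.max().round(4),'x',x.min().round(4),x.max().round(4))
            if n=='shaft':
                for l in np.arange(-.125,.125,.05):
                    k=(s>l)&(s<l+.05)
                    if k.sum()>10: print('   ',l.round(3),'topz',np.percentile(P[k,2],95).round(4),'xmid',((x[k].min()+x[k].max())/2).round(4))
    return W
E
python3 - <<'E'
from chk import *
st(); c=cap('wrist','w15'); chk(c)
E
```

```text
t 41.25 pos [0.4435 0.0394 0.243 ] yaw_y -90.23 zax [ 0.008 -0.011 -1.   ] F [-0.4  0.1  0.4] open 0.0612
block_blue 0.58 [235.  98.] 888 [530.  123.8] [40.2 59.9] 85.38 z [0.0707 0.0751 0.0768]
  plate y 0.0647 0.105 x -0.0299 0.03
block_yellow 0.76 [380. 110.] 845 [516.8 -44.9] [40.  60.1] 85.0 z [0.0706 0.075  0.0768]
  plate y -0.1045 -0.0642 x -0.0303 0.0299
shaft 0.66 [309. 118.] 6881 [523.1  39.3] [251.3  32. ] 85.43 z [0.0818 0.0893 0.0919]
  plate y -0.1255 0.1258 x -0.016 0.0161
    -0.125 topz 0.0919 xmid -0.0003
    -0.075 topz 0.0918 xmid -0.0001
    -0.025 topz 0.0919 xmid -0.0
    0.025 topz 0.0918 xmid -0.0001
    0.075 topz 0.0922 xmid 0.0001
```

View pics/w15.png

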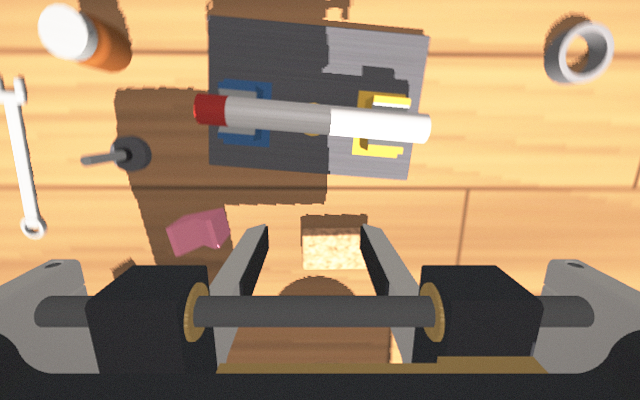

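>>> servo_tool:
  plan: [0,4.5,0,0,0,9,0,0,0,13.5,0,0,0,18,0,0,1,22,0,0]

```text
time_s: 41.95
position: [0.4528, 0.2616, 0.2432]
orientation: [[1.0, 0.012, 0.008], [0.012, -1.0, -0.011], [0.008, 0.011, -1.0]]
force: [-0.3, -1.2, -0.0]
opening: 0.0613
```

>>> servo_tool:
  plan: [2.5,2.8,0,0,2.5,2.8,0,0,2.5,2.8,0,0,2.5,2.8,0,0]

```text
time_s: 42.35
position: [0.4775, 0.2889, 0.2433]
orientation: [[1.0, 0.013, 0.008], [0.013, -1.0, -0.011], [0.008, 0.011, -1.0]]
force: [0.4, -0.2, 0.0]
opening: 0.0608
```

```bash
python3 - <<'E'
from h import *
st(); c=cap('wrist','w16'); 
for lo,hi in((.012,.02),(.08,.1),(.035,.08)):
  for r,P,b in rect(c,'gauge',lo,hi)[:1]: print(P.mean(0),cv2.minEnclosingCircle(P[:,:2].astype(np.float32)*1000))
E
```

```text
t 42.35 pos [0.4775 0.2889 0.2433] yaw_y -89.24 zax [ 0.008 -0.011 -1.   ] F [ 0.4 -0.2  0. ] open 0.0608
gauge 0.8 [316. 181.] 672 [477.7 287.2] [46.2 45.6] 27.78 z [0.0153 0.0166 0.018 ]
[0.48071676 0.28718375 0.0166411 ] ((477.4560241699219, 286.786865234375), 23.982975006103516)
gauge 0.8 [316. 181.] 101 [478.3 286.4] [11.  10.2] 0.72 z [0.0822 0.0906 0.0919]
[0.47872794 0.28660817 0.08965639] ((477.99688720703125, 286.5895690917969), 5.835888385772705)
gauge 0.8 [316. 181.] 60 [481.9 286.2] [10.6  3.5] 86.0 z [0.0369 0.0586 0.0763]
[0.48243729 0.28672568 0.05821725] ((480.40618896484375, 286.3519592285156), 5.316421985626221)
```

View pics/w16.png

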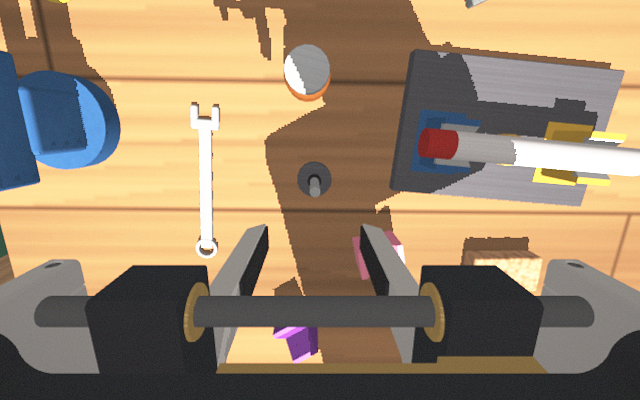

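>>> servo_tool:
  plan: [0.03,-0.2,-4,0,0.03,-0.2,-8,0,0.03,-0.2,-12,0,0.03,-0.2,-12,0,0.03,-0.2,-12,0]

```text
time_s: 43.05
position: [0.4784, 0.287, 0.125]
orientation: [[1.0, 0.012, 0.009], [0.012, -1.0, -0.01], [0.009, 0.01, -1.0]]
force: [0.4, 0.2, 0.0]
opening: 0.061
```

>>> servo_tool:
  plan: [0,0,0,0,0,0,0,0]

```text
time_s: 43.25
position: [0.4793, 0.2874, 0.1274]
orientation: [[1.0, 0.012, 0.013], [0.012, -1.0, -0.009], [0.012, 0.009, -1.0]]
force: [0.5, -0.4, 0.3]
opening: 0.0611
```

>>> servo_tool:
  plan: [-0.15,-0.06,-2,0,-0.15,-0.06,-4,0,-0.15,-0.06,-6.2,0,-0.15,-0.06,-6.2,0,-0.15,-0.06,-6.2,0]

```text
time_s: 43.75
position: [0.4782, 0.2871, 0.0666]
orientation: [[1.0, 0.012, 0.014], [0.012, -1.0, -0.008], [0.013, 0.008, -1.0]]
force: [0.6, 0.4, 0.6]
opening: 0.0612
```

>>> servo_tool:
  plan: [0,0,0,0,0,0,0,0,0,0,0,0]

```text
time_s: 44.05
position: [0.4786, 0.2872, 0.0675]
orientation: [[1.0, 0.012, 0.015], [0.012, -1.0, -0.008], [0.015, 0.008, -1.0]]
force: [-0.3, -0.5, -0.1]
opening: 0.0607
```

>>> servo_tool:
  plan: [-0.07,-0.03,0,0,-0.07,-0.03,0,0,-0.07,-0.03,0,0,-0.07,-0.03,0,0,-0.07,-0.03,0,0]
  grip: 0
  squeeze: 20

```text
time_s: 44.55
position: [0.4779, 0.2869, 0.0675]
orientation: [[1.0, 0.012, 0.015], [0.012, -1.0, -0.008], [0.015, 0.008, -1.0]]
force: [0.8, 0.0, -0.1]
opening: 0.0251
```

>>> servo_tool:
  plan: [0,0,0,0,0,0,0,0,0,0,0,0,0,0,0,0,0,0,0,0]

```text
time_s: 45.05
position: [0.4778, 0.2869, 0.0675]
orientation: [[1.0, 0.012, 0.015], [0.012, -1.0, -0.008], [0.014, 0.008, -1.0]]
force: [-0.5, -0.8, -0.8]
opening: 0.0116
```

>>> servo_tool:
  plan: [0,0,2,0,0,0,5,0,0,0,9,0,0,0,11,0,0,0,11,0]

```text
time_s: 45.55
position: [0.4787, 0.2874, 0.18]
orientation: [[1.0, 0.012, 0.019], [0.012, -1.0, -0.005], [0.019, 0.006, -1.0]]
force: [0.1, 0.3, -3.3]
opening: 0.0115
```

>>> servo_tool:
  plan: [0,-1,2,0,1,-3,4,0,2.8,-7,4,0,4.6,-11,4,0,6.3,-15,4,0]

```text
time_s: 46.05
position: [0.5417, 0.1358, 0.2181]
orientation: [[1.0, 0.012, 0.016], [0.012, -1.0, -0.006], [0.016, 0.006, -1.0]]
force: [1.0, 0.4, -2.6]
opening: 0.0118
```

>>> servo_tool:
  plan: [1.6,-3.5,0,0,3.2,-7,0,0,5.1,-10.4,0,0,5.1,-10.4,0,0,5.1,-10.4,0,0]

```text
time_s: 46.55
position: [0.5923, 0.0313, 0.2159]
orientation: [[1.0, 0.011, 0.013], [0.011, -1.0, -0.006], [0.013, 0.006, -1.0]]
force: [-0.2, 0.4, -2.3]
opening: 0.0117
```

>>> servo_tool:
  plan: [0,0,0,0,0,0,0,0,0,0,0,0]

```text
time_s: 46.85
position: [0.592, 0.0321, 0.2158]
orientation: [[1.0, 0.012, 0.013], [0.012, -1.0, -0.006], [0.013, 0.006, -1.0]]
force: [0.3, -0.0, -3.6]
opening: 0.0115
```

```bash
python3 - <<'E'
from h import *
st(); c=cap('wrist','w17');s=cap('scene','s17')
E
```

```text
t 46.85 pos [0.592  0.0321 0.2158] yaw_y -89.31 zax [ 0.013 -0.006 -1.   ] F [ 0.3 -0.  -3.6] open 0.0115
```

View pics/s17.png

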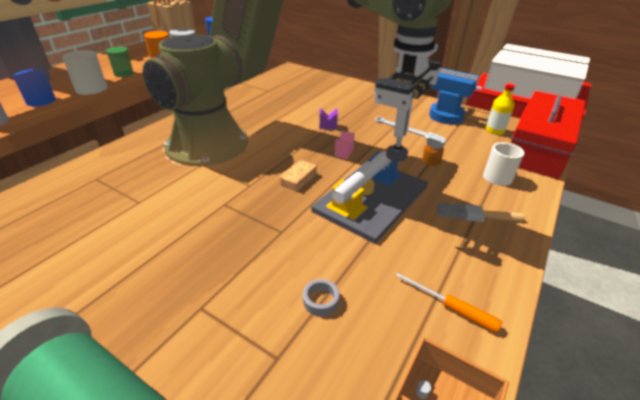

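>>> servo_tool:
  plan: [0.12,0.17,-3,0,0.12,0.17,-6,0,0.12,0.17,-9.5,0,0.12,0.17,-9.5,0,0.12,0.17,-9.5,0]

```text
time_s: 47.45
position: [0.5936, 0.0337, 0.122]
orientation: [[1.0, 0.012, 0.014], [0.012, -1.0, -0.006], [0.014, 0.006, -1.0]]
force: [0.1, -0.4, -0.3]
opening: 0.0118
```

>>> servo_tool:
  plan: [0,0,0,0,0,0,0,0,0,0,0,0]

```text
time_s: 47.75
position: [0.5941, 0.0338, 0.1232]
orientation: [[1.0, 0.012, 0.016], [0.012, -1.0, -0.006], [0.016, 0.006, -1.0]]
force: [-0.6, -0.2, -2.0]
opening: 0.0116
```

>>> servo_tool:
  plan: [-0.08,0,-1.2,0,-0.08,0,-2.4,0,-0.08,0,-3.4,0,-0.08,0,-3.4,0,-0.08,0,-3.4,0]

```text
time_s: 48.25
position: [0.5932, 0.0337, 0.0888]
orientation: [[1.0, 0.012, 0.015], [0.012, -1.0, -0.005], [0.015, 0.006, -1.0]]
force: [1.2, 0.0, -1.4]
opening: 0.0114
```

>>> servo_tool:
  plan: [0,0,0,0,0,0,0,0]

```text
time_s: 48.45
position: [0.5932, 0.0338, 0.089]
orientation: [[1.0, 0.012, 0.015], [0.012, -1.0, -0.006], [0.015, 0.006, -1.0]]
force: [-0.1, 0.3, -3.0]
opening: 0.0118
```

>>> servo_tool:
  plan: [0,0,-0.1,0,0,0,-0.15,0,0,0,-0.15,0,0,0,-0.15,0]

```text
time_s: 48.85
position: [0.5932, 0.0338, 0.0875]
orientation: [[1.0, 0.012, 0.015], [0.012, -1.0, -0.006], [0.015, 0.006, -1.0]]
force: [-0.4, 0.1, -3.0]
opening: 0.0116
```

>>> servo_tool:
  plan: [0,0,0,0,0,0,0,0,0,0,0,0,0,0,0,0]
  grip: 0.5

```text
time_s: 49.25
position: [0.5933, 0.0338, 0.0877]
orientation: [[1.0, 0.012, 0.015], [0.012, -1.0, -0.005], [0.015, 0.006, -1.0]]
force: [-1.1, -0.8, -1.2]
opening: 0.04
```

>>> servo_tool:
  plan: [0,0,3,0,0,0,6,0,0,0,10,0,0,0,14,0,0,0,16,0]

```text
time_s: 49.75
position: [0.5939, 0.0338, 0.2516]
orientation: [[1.0, 0.012, 0.02], [0.012, -1.0, -0.005], [0.02, 0.006, -1.0]]
force: [-0.6, -0.4, -0.0]
opening: 0.0469
```

>>> servo_tool:
  plan: [-4,0,0,0,-8,0,0,0,-11,0,0,0,-11,0,0,0,-11,0,0,0]

```text
time_s: 50.25
position: [0.4841, 0.0338, 0.2522]
orientation: [[1.0, 0.012, 0.021], [0.012, -1.0, -0.006], [0.021, 0.006, -1.0]]
force: [-0.9, 0.7, 0.1]
opening: 0.0469
```

```bash
python3 - <<'E'
from chk import *
st(); c=cap('wrist','w18'); chk(c)
for lo,hi in((.032,.04),(.1,.12)):
  for r,P,b in rect(c,'gauge',lo,hi)[:1]:
    q=cv2.minEnclosingCircle(P[:,:2].astype(np.float32)*1000); p=np.array(q[0])/1000-O; print(q,'plate',p@X,p@Y)
for r,P,b in rect(c,'gauge',.1,.12)[:1]: p=np.array(b[0])/1000-O; print(p@X,p@Y)
s=cap('scene','s18');W=world(s);rect(s,'jar',0,.1); rect(cap('top'),'jar',0,.1)
E
```

```text
t 50.25 pos [0.4841 0.0338 0.2522] yaw_y -89.32 zax [ 0.021 -0.006 -1.   ] F [-0.9  0.7  0.1] open 0.0469
block_blue 0.61 [241. 136.] 804 [529.8 121.5] [44.6 60. ] 85.46 z [0.0708 0.0751 0.077 ]
  plate y 0.0604 0.105 x -0.03 0.0301
block_yellow 0.69 [372. 148.] 774 [516.9 -42. ] [46.2 60.1] 85.68 z [0.0708 0.0751 0.077 ]
  plate y -0.1045 -0.0583 x -0.0303 0.0298
shaft 0.94 [305. 155.] 5901 [523.2  38.9] [250.9  32.1] 85.41 z [0.0815 0.0894 0.0919]
  plate y -0.1257 0.1253 x -0.016 0.0163
    -0.125 topz 0.0919 xmid -0.0002
    -0.075 topz 0.0919 xmid -0.0001
    -0.025 topz 0.0918 xmid -0.0001
    0.025 topz 0.0919 xmid 0.0001
    0.075 topz 0.0921 xmid 0.0002
gauge 0.79 [315.  97.] 902 [593.2  33.6] [46.6 45.3] 0.88 z [0.0354 0.0367 0.0381]
((592.9741821289062, 33.56591796875), 23.680492401123047) plate 0.06979369917057464 -0.00018010808465938487
gauge 0.79 [315.  97.] 132 [593.   33.5] [11.2 11.6] 89.64 z [0.1066 0.1107 0.112 ]
((593.1566162109375, 33.62821578979492), 5.954146862030029) plate 0.06997081614587888 -0.0001039977052581611
gauge 0.79 [315.  97.] 132 [593.   33.5] [11.2 11.6] 89.64 z [0.1066 0.1107 0.112 ]
0.0698695838353201 -0.0002474369924116319
jar 0.87 [433. 149.] 585 [592.7 363.7] [ 61.5 201.5] 12.95 z [0.0024 0.046  0.0758]
jar 0.78 [197. 139.] 318 [607.  294.4] [52.4 53.5] 45.86 z [0.0188 0.0713 0.0785]
```

View pics/w18.png

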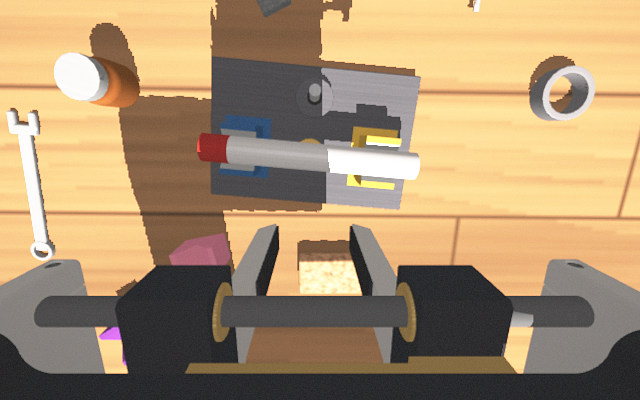

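View pics/s18.png

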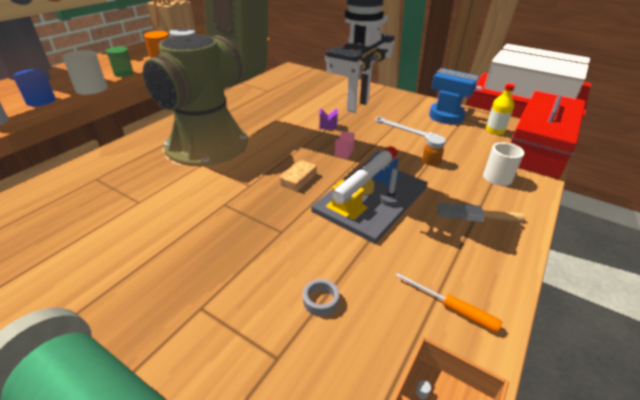

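```bash
python3 -c "
from h import *
st(); print(arm.job_done())"
```

```text
t 50.8 pos [0.484  0.0338 0.2515] yaw_y -89.32 zax [ 0.02  -0.006 -1.   ] F [-0.2  0.2  0.3] open 0.0471
the job is handed in; nothing more can be done
None
```

The marking-out setup is complete and handed in at about 51 s of the 144 s allowed. I placed things in the order asked: blue V-block, yellow V-block, jack, shaft, then gauge. The jar was not touched.

The last checks with the wrist camera, in plate coordinates, showed:

| Item | Measured result |
|---|---|
| V-blocks | Within about 1 mm of the pad centres and square to within about 0.5° |
| Jack | Upright, about 0.2 mm from the midpoint; measured before the shaft covered it |
| Shaft | Level to about 0.3 mm, ends at -125.7 and +125.3 mm, red end at the blue block |
| Gauge | Upright, 69.9 mm behind the jack and about 0.2 mm off to the side |

- **Block outlines:** in the final picture the blocks' masks ran a few millimetres long along the groove, because the shaft partly covers them. I relied on the picture taken just before, where they measured 40 x 60 mm.
- **Height readings:** the camera gave heights about 1 mm above the listed values throughout, including on the bare plate. I took this as camera bias.
- **Jar position:** the first look read only a single pixel, so I can't compare the jar's position exactly. In the pictures it stands where it started.

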